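# Check the plaques in on the locking rack

### The job

Check in the blue plaques (two or three are out on the counter): throw the rack's lever into its open notch (the one towards you), then lay every plaque flat and lengthwise up the sloping rack, lower end against the ledge, none overlapping. Take the scanner wand by its grip and scan each plaque on the rack, from the largest to the smallest, holding the wand square over the label with its reading spot on the middle of the plaque, steady for two seconds, without touching the plaques with it. Finally stand the wand back upright on the middle of its round pad, throw the lever into the lock notch so that the bar lies over the plaques' lower ends, and leave everything else on the counter as it is.

Things in the scene. Friction and masses are not known exactly. Their poses are not given: they have to be found in the camera images.
- rack: fixed grey rack; origin on the counter, z up, x to its high back edge, y along its length (lever at -y end). The lever's shaft runs along y in front of the ledge; its lock bar, an 8 mm rod across the board 44 mm from the shaft, passes in the lock notch about 8 mm above plaques on the board, 20 mm up-slope from the ledge; in the open notch it stands in front of the ledge
- rack_board: the rack's black rubber board, sloped 0.35 rad, 150 mm up the slope and 310 mm wide. Origin on its upper surface at the foot of the ledge, mid-width: x up the slope (0 to 150 mm), y along the width (-155 to 155 mm), z square out of the surface. The aluminium ledge along x = 0 (from x = -8 to 0 mm) stands 12 mm above the surface
- lever (a joint): angle of the lever and lock bar, rad, grows from open towards lock: stops at 0 and 1.75, open notch at 0.12, lock notch at 1.62; it stays where it is left (about 4 N at the tip)
- lever_tip (a point): centre of the lever's black cross-grip, a cylinder of diameter 18 mm and length 32 mm along rack y, at the end of the lever, 110 mm from the shaft; pinch its two flat ends from above
- lever_hinge (a point): point on the lever's turning axis (along rack y) in the lever's plane
- notch_open (a point): where the lever tip's centre lies when the lever is in the open notch (between the pair of brass studs on the arc nearer the robot)
- notch_lock (a point): where the lever tip's centre lies when the lever is in the lock notch (between the pair of brass studs on the arc farther from the robot)
- plaque_l: the large blue ceramic plaque, a slab 112 x 62 x 12 mm with a white striped code label (34 x 24 mm) in the middle of both faces; may be absent. Origin at the middle of the slab (6 mm above what it lies on); x along the 112 mm length, y along the 62 mm width, z through the thickness. Either face may be up
- plaque_m: the middle-sized blue ceramic plaque, a slab 94 x 52 x 12 mm with a white striped code label (34 x 24 mm) in the middle of both faces; may be absent. Origin at the middle of the slab (6 mm above what it lies on); x along the 94 mm length, y along the 52 mm width, z through the thickness. Either face may be up
- plaque_s: the small blue ceramic plaque, a slab 76 x 42 x 12 mm with a white striped code label (34 x 24 mm) in the middle of both faces; may be absent. Origin at the middle of the slab (6 mm above what it lies on); x along the 76 mm length, y along the 42 mm width, z through the thickness. Either face may be up
- wand: scanner wand, 118 mm tall, 0.26 kg, standing nose down on its pad: a grey bell-shaped nose (64 mm across at the flat round window, 42 mm high) under a black square grip, 30 x 30 mm, from 40 to 118 mm above the window. Origin at the centre of the window face, z up along the grip; it reads along -z
- wand_spot (a point): the wand's reading spot, on its axis 70 mm in front of the window (at wand z = -70 mm)
- wand_pad: fixed black round pad for the wand, 100 mm across, 8 mm high; origin at the centre of its underside on the counter
- chip_cup: bystander: grey rubber cup, 76 mm across, 85 mm high, loose; origin under its centre
- dealer_button: bystander: pewter disc, 72 mm across, 12 mm thick; origin under its centre
- lammer: bystander: black disc, 44 mm across, 8 mm thick; origin under its centre
- die_a: bystander: translucent red die, 22 mm
- die_b: bystander: translucent red die, 22 mm
- chips_a: bystander: stack of chips, 39 mm across, 34 mm high
- chips_b: bystander: stack of chips, 39 mm across, 24 mm high
Not all that is in view belongs to the job. Of the things shaped like the wand_pad, the black one is meant.

How it is judged:
On the way, in this order (a step that is already met when the one before it is completed fails the run):
1. the lever is in its open notch (tip within 11 mm of the notch point) (distance between lever_tip and notch_open below 0.011 m), for 0.3 s.
2. the large plaque, if present, is scanned where it lies on the rack: reading spot within 18 mm of its middle, wand within 0.22 rad of square to its face, for 1.5 s (distance between wand_spot and plaque_l below 0.018 m and angle between the z axis of wand and the z axis of plaque_l, either way round below 0.22 rad and z of plaque_l in the frame of rack_board between -0.002 and 0.012 m and angle between the z axis of plaque_l and the z axis of rack_board, either way round below 0.12 rad and x of plaque_l in the frame of rack_board between 0 and 0.15 m and y of plaque_l in the frame of rack_board between -0.155 and 0.155 m), for 1.5 s.
3. the middle-sized plaque, if present, is scanned where it lies on the rack: reading spot within 18 mm of its middle, wand within 0.22 rad of square to its face, for 1.5 s (distance between wand_spot and plaque_m below 0.018 m and angle between the z axis of wand and the z axis of plaque_m, either way round below 0.22 rad and z of plaque_m in the frame of rack_board between -0.002 and 0.012 m and angle between the z axis of plaque_m and the z axis of rack_board, either way round below 0.12 rad and x of plaque_m in the frame of rack_board between 0 and 0.15 m and y of plaque_m in the frame of rack_board between -0.155 and 0.155 m), for 1.5 s.
4. the small plaque, if present, is scanned where it lies on the rack: reading spot within 18 mm of its middle, wand within 0.22 rad of square to its face, for 1.5 s (distance between wand_spot and plaque_s below 0.018 m and angle between the z axis of wand and the z axis of plaque_s, either way round below 0.22 rad and z of plaque_s in the frame of rack_board between -0.002 and 0.012 m and angle between the z axis of plaque_s and the z axis of rack_board, either way round below 0.12 rad and x of plaque_s in the frame of rack_board between 0 and 0.15 m and y of plaque_s in the frame of rack_board between -0.155 and 0.155 m), for 1.5 s.
5. the lever is in its lock notch (tip within 11 mm of the notch point) (distance between lever_tip and notch_lock below 0.011 m), for 0.3 s.
At the end, for the whole second after the job is handed in: All plaques at rest flat on the board, none overlapping: within 0.2 rad of straight up-slope, lower end within 16 mm of the ledge, at most 8 mm over a side; lever tip within 11 mm of the lock notch; wand upright at rest on its pad, within 25 mm of the centre (z of plaque_l in the frame of rack_board between -0.002 and 0.012 m and angle between the z axis of each of plaque_l, plaque_m, plaque_s and the z axis of rack_board, either way round below 0.12 rad and x of plaque_l in the frame of rack_board between 0.046 and 0.072 m and y of plaque_l in the frame of rack_board between -0.132 and 0.132 m and angle between the x axis of each of plaque_l, plaque_m, plaque_s and the x axis of rack_board, either way round below 0.2 rad and linear speed of each of plaque_l, plaque_m, plaque_s, wand below 0.02 m/s and z of plaque_m in the frame of rack_board between -0.002 and 0.012 m and x of plaque_m in the frame of rack_board between 0.037 and 0.063 m and y of plaque_m in the frame of rack_board between -0.137 and 0.137 m and z of plaque_s in the frame of rack_board between -0.002 and 0.012 m and x of plaque_s in the frame of rack_board between 0.028 and 0.054 m and y of plaque_s in the frame of rack_board between -0.142 and 0.142 m and distance between lever_tip and notch_lock below 0.011 m and horizontal distance between wand and wand_pad below 0.025 m and height (world z) of wand between 0.004 and 0.012 m and angle between wand's own z axis and vertical below 0.1 rad); the robot touches nothing.
It fails at once if a bystander (cup, dealer button, lammer, dice, chip stacks) is moved more than 4 cm (distance of any of chip_cup, dealer_button, lammer, die_a, die_b, chips_a, chips_b from where it was at the start of the episode above 0.04 m).
It fails at once if the wand presses on a plaque (contact force between wand and plaque_l above 3 N or contact force between wand and plaque_m above 3 N or contact force between wand and plaque_s above 3 N).
Of plaque_l, plaque_m, plaque_s only 2 to 3 are there at a start; the rules pass over those that are not, and their reading is None.
At some moment in a run one of plaque_l, plaque_m, plaque_s may be knocked a few centimetres aside while the robot is not near it.
It also fails if it takes over 210 s, if anything falls off the work surface, if the arm or the gripper's body presses on something with over 40 N, if the wrist force passes 120 N, or if a joint passes its speed limit or range.

### The arm

A 6-joint arm with a two-finger parallel gripper is mounted at the origin on the work surface. World frame = base frame: x ahead of the robot, y to its left, z up, the work surface at z = 0. Lengths are in m, angles in rad, forces in N, time in s.
With the tool pointing down it reaches from about 0.2 to 0.875 m from the base axis. Payload 3.4 kg.
Tool frame: the origin (TCP) lies between the finger pads; the fingertips stand 11 mm ahead of it and the grasp point (between the pads) lies 8 mm behind it; z points along the fingers, y is the line along which they close (so a half turn about z gives the same grasp; the last joint's range is limited). The gripper opens to 94 mm and grips with 3 to 60 N. Pads are 16 mm wide; open, the fingers measure 119 mm over their backs; the gripper's body (75 mm by 177 mm) begins 78 mm behind the grasp point.
Start: joints at [-1.395, 0.276, 1.505, -0, 1.361, -0.121], TCP at [0.168, -0.55, 0.185] pointing down, gripper open.
Joint ranges: [-2.89, 2.89], [-0.75, 2.08], [0.22, 2.7], [-1.18, 4.32], [0.11, 2.71], [-2.7, 2.7]. Speed limits (rad/s): [2.57, 2.57, 3.14, 3.14, 3.14, 3.14].

### API

Orientations are given as a unit quaternion [x, y, z, w].
In Python, from workcell import monitor, cams, ticket, models gives the robot as it stands.
- The arm moves only by the tool arm_command, never from a script. Its argument "rows" is a list of rows, each an object with "slide": the shift along the tool's x, y, z in units of 0.075 m (1.0 is 0.075 m), a list of three; "turn": the turn, a rotation vector about the tool's x, y, z in units of 180 degrees (1.0 is 180 degrees), a list of three. A call has 1 to 20 rows; each row shifts and turns the commanded pose from where the row before left it, along the tool's axes as they then stand; what a row does not reach is not made up. A row lasts 1/10 s, in which the tool goes at most 50 mm and 8.59 degrees, less where a joint would pass 70% of its speed; a pose out of reach is approached as far as the arm can. A call with a number of a shift or a turn outside -1 to 1 is refused whole. A call with a gripper value outside its range is refused whole. "grip" is the finger opening in mm, from 0 to 94, set as the call begins (left out, the last holds). The fingers move at their own pace and stop on an object; the grip force is fixed at half the most. Time passes only in rows, so rows that do not move let the fingers close. It gives the time, the measured TCP pose, the force, the opening and the grip force at its end, in the units of the state.
- monitor.get_obs(): the state, without advancing time (a new reading comes with each control period).
- cams.snapshot(name): name is "side" or "top" or "wrist"; returns the picture (480x640x3 uint8, red, green, blue); there is no depth.
- cams.camera_model(name): a dict with "fx", "fy", "cx", "cy" (pixels), "dist_coeffs" ([k1, k2, p1, p2, k3] as OpenCV has them; the pictures are not rectified), "T" (4x4, takes a point from camera to world coordinates); the wrist camera has in their place "tool_from_camera" (4x4, takes a point from camera to tool coordinates, whose origin is the TCP and whose axes are the flange's). Camera axes: x right, y down, z forward; pixel columns grow to the right and rows downward; lengths in m; the calibration is good to about 2 mm. A picture is of the moment at which its call begins: read the wrist's pose just before it. camera_model takes no time and is no camera call.
- ticket.close_job(): hands the job in; it is judged then, once.
Trained networks look in the newest picture that a camera, given by its name, has taken for a name from the list of things; names that differ only in an ending like _2 or _b are one class to them, and where a whole thing is asked for, a point or a joint stands for the part that bears it (a point fixed in the world has none). Each returns a list of dicts, best first, with "score" (0 to 1); they miss things now and then, are a little off and sometimes report something else, mostly with a low value. They report only what shows in the picture. A call takes as long as a camera call. They do not tell look-alikes from the thing itself.
- models.boxes_of(camera, name): "xyz" ([x, y, z] in m, in world coordinates, good to about 4 mm: the middle of the surface that is visible of it).
- models.mark_of(camera, name): "xyz" ([x, y, z] in m, in world coordinates, good to about 4 mm: a listed point, or the origin of a listed thing).
The state is a dict: "time_s": time; "qpos": joint angles; "qd": joint speeds; "joint_torque": joint torques, N m; "ee_pos": TCP position; "tcp_rot": TCP orientation; "force": force on the tool from outside, world axes, zero at the start; "torque": the same for the moment, N m; "width": finger opening in m; "finger_force": force on a finger pad.
Only numpy, scipy, OpenCV 4.12 (cv2) and the standard library are available. Lean on these libraries where they do the work, as an engineer would, in place of code of your own. Each camera call takes 0.05 s, during which the arm holds its last target. There are 200 camera calls.

## Working session

There is one attempt and no reset: what is moved stays moved. The work goes in short steps, Python scripts to look and compute and a tool call to move; the robot and the scene stay as the last step left them, time stands still between calls to the robot, and variables do not carry over. Pictures are saved under pics/ and viewed, at most 14 in all, crops included, and the job is handed in when it is done.

Besides the shell and the picture viewer there is one more tool, called after ">>>" as name(argument=value, ...), one argument or row to a line, values as JSON. arm_command: Moves the arm, as the interface text tells. Its arguments: {"type":"object","properties":{"rows":{"type":"array"},"grip":{"type":"number"}},"required":["rows"]}

```bash
ls; mkdir -p pics
cat > h.py <<'E'
import numpy as np, cv2
from scipy.spatial.transform import Rotation as R
from workcell import monitor, cams, ticket, models
def snap(n,f=None):
    im=cams.snapshot(n)
    if f: cv2.imwrite('pics/'+f,im[:,:,::-1])
    return im
def T_of(n,obs=None):
    m=cams.camera_model(n)
    if n!='wrist': return m,np.array(m['T'])
    o=obs or monitor.get_obs(); T=np.eye(4); T[:3,:3]=R.from_quat(o['tcp_rot']).as_matrix(); T[:3,3]=o['ee_pos']
    return m,T@np.array(m['tool_from_camera'])
def K(m): return np.array([[m['fx'],0,m['cx']],[0,m['fy'],m['cy']],[0,0,1.]]),np.array(m['dist_coeffs'])
def ray(n,uv,obs=None):
    m,T=T_of(n,obs); k,d=K(m)
    p=cv2.undistortPoints(np.array(uv,float).reshape(-1,1,2),k,d).reshape(-1,2)
    return T[:3,3],np.c_[p,np.ones(len(p))]@T[:3,:3].T
def onplane(n,uv,z,obs=None):
    c,d=ray(n,uv,obs); return c+d*((z-c[2])/d[:,2])[:,None]
def proj(n,P,obs=None):
    m,T=T_of(n,obs); k,d=K(m); P=np.atleast_2d(P).astype(float)
    q=(P-T[:3,3])@T[:3,:3]
    return cv2.projectPoints(q,np.zeros(3),np.zeros(3),k,d)[0].reshape(-1,2)
E
python3 - <<'E'
from h import *
np.set_printoptions(precision=3,suppress=True)
o=monitor.get_obs(); print(o['ee_pos'],o['tcp_rot'],o['time_s'])
for c in ['top','side']:
    snap(c,c+'0.png')
    for n in ['rack','rack_board','lever_tip','lever_hinge','notch_open','notch_lock','plaque_l','plaque_m','plaque_s','wand','wand_pad','chip_cup']:
        print(c,n,[(np.round(r['xyz'],3).tolist(),round(r['score'],2)) for r in models.mark_of(c,n)][:4])
print(T_of('top')[1],T_of('side')[1],cams.camera_model('wrist'))
E
```

```text
pics
[ 0.168 -0.549  0.184] [ 0.989  0.148 -0.    -0.001] 0.0
top rack [([0.605, 0.181, -0.003], 0.91), ([0.36, 0.163, 0.002], 0.54)]
top rack_board [([0.531, 0.182, 0.037], 0.97), ([0.754, -0.183, -0.002], 0.45)]
top lever_tip [([0.49, -0.03, 0.142], 0.76)]
top lever_hinge [([0.506, -0.033, 0.039], 0.75), ([0.606, 0.18, -0.002], 0.19)]
top notch_open [([0.434, -0.026, 0.118], 0.82)]
top notch_lock [([0.589, -0.033, 0.113], 0.81), ([0.657, -0.066, 0.007], 0.44)]
top plaque_l [([0.631, -0.249, 0.009], 0.73), ([0.452, -0.174, 0.01], 0.7), ([0.59, -0.031, 0.113], 0.7), ([0.465, -0.348, 0.006], 0.69)]
top plaque_m [([0.631, -0.249, 0.009], 0.73), ([0.452, -0.174, 0.01], 0.7), ([0.59, -0.031, 0.113], 0.7), ([0.465, -0.348, 0.006], 0.69)]
top plaque_s [([0.631, -0.249, 0.009], 0.73), ([0.452, -0.174, 0.01], 0.7), ([0.59, -0.031, 0.113], 0.7), ([0.465, -0.348, 0.006], 0.69)]
top wand [([0.658, -0.066, 0.006], 0.93)]
top wand_pad [([0.846, -0.07, -0.003], 0.92), ([0.308, -0.18, 0.001], 0.89), ([0.659, -0.067, -0.001], 0.57), ([0.771, 0.171, -0.002], 0.57)]
top chip_cup [([0.373, 0.295, 0.002
[... 917 characters left out ...]
-0.07, -0.0], 0.55)]
side chip_cup [([0.369, 0.295, 0.002], 0.6), ([0.463, -0.346, 0.001], 0.49)]
[[ 0.011 -0.996  0.088  0.502]
 [-0.999 -0.014 -0.031 -0.04 ]
 [ 0.032 -0.088 -0.996  0.931]
 [ 0.     0.     0.     1.   ]] [[-0.87  -0.343  0.355  0.072]
 [-0.493  0.629 -0.601  0.809]
 [-0.018 -0.698 -0.716  1.081]
 [ 0.     0.     0.     1.   ]] {'fx': 406.5385723598028, 'fy': 406.5385723598028, 'cx': 315.10811789097215, 'cy': 244.30076902901845, 'dist_coeffs': array([-0.031,  0.   ,  0.   ,  0.   ,  0.   ]), 'tool_from_camera': array([[-0.   , -0.971, -0.24 ,  0.07 ],
       [ 1.   , -0.   ,  0.001,  0.001],
       [-0.001, -0.24 ,  0.971, -0.199],
       [ 0.   ,  0.   ,  0.   ,  1.   ]])}
```

View pics/top0.png

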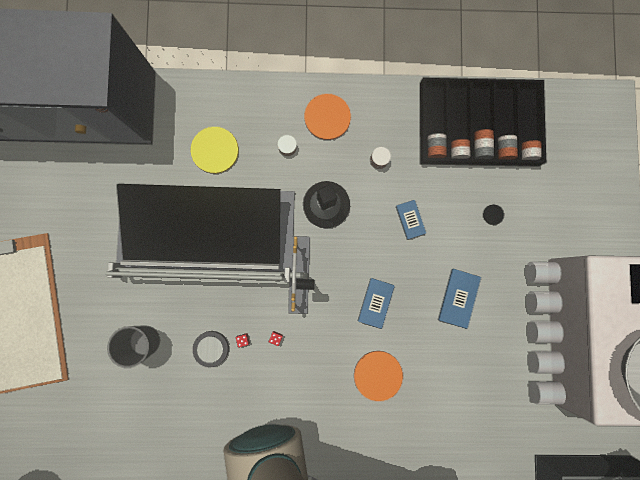

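View pics/side0.png

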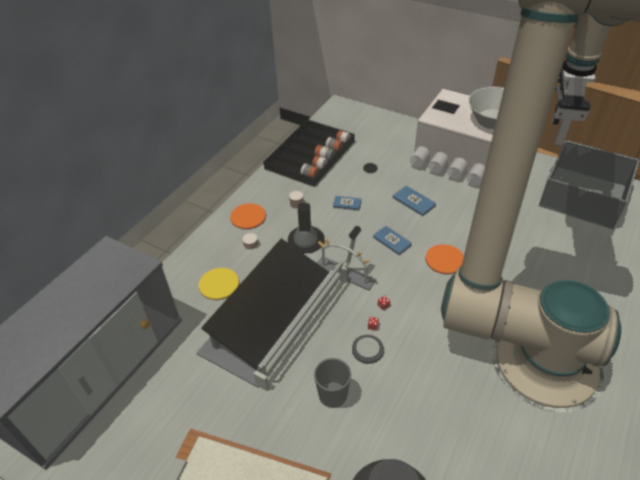

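The top view shows three blue plaques: large at (460,298), middle at (376,303) and small at (411,219). The wand stands on the black pad at (326,203). The decoy discs are orange at (378,376) and (327,117), and yellow at (214,150). The lever grip is at (306,284), between the two brass stud pairs. The side view agrees.

```bash
cat >> h.py <<'E'
def blue(im):
    h=cv2.cvtColor(im,cv2.COLOR_RGB2HSV); m=((h[...,0]>95)&(h[...,0]<120)&(h[...,1]>100)).astype(np.uint8)
    m=cv2.morphologyEx(m,cv2.MORPH_CLOSE,np.ones((9,9),np.uint8))
    return [c for c in cv2.findContours(m,cv2.RETR_EXTERNAL,cv2.CHAIN_APPROX_NONE)[0] if cv2.contourArea(c)>300]
def plaques(n='top',z=.012,obs=None,im=None):
    im=snap(n) if im is None else im; out=[]
    for c in blue(im):
        P=onplane(n,c.reshape(-1,2),z,obs)[:,:2]
        (x,y),s,a=cv2.minAreaRect((P*1000).astype(np.float32))
        b=cv2.boxPoints(((x,y),s,a)); e=[b[1]-b[0],b[2]-b[1]]; e=max(e,key=np.linalg.norm)
        yaw=np.arctan2(e[1],e[0]); yaw=(yaw+np.pi/2)%np.pi-np.pi/2
        out.append((round(x/1000,4),round(y/1000,4),round(yaw,3),sorted(np.round(s,1).tolist())))
    return out
E
python3 - <<'E'
from h import *
im=snap('top')
print(*plaques(im=im),sep='\n')
# board: dark pixels component containing (200,225)
g=im.max(2); m=(g<50).astype(np.uint8); 
_,l=cv2.connectedComponents(m); mm=(l==l[225,200]).astype(np.uint8)
c=max(cv2.findContours(mm,0,1)[0],key=cv2.contourArea)
p=cv2.approxPolyDP(c,6,True).reshape(-1,2); print(p.tolist())
for q in p: print(q, onplane('top',q,.037)[0].round(3), onplane('top',q,.088)[0].round(3))
for n in ['rack','rack_board','lever_hinge','lever_tip','wand']:
    print(n,[[np.round(r['xyz'],4).tolist() for r in models.mark_of(c,n)[:2]] for c in ('top','side')])
crop=cv2.resize(im[170:320,270:380],None,fx=4,fy=4,interpolation=3); cv2.imwrite('pics/c1.png',crop[:,:,::-1])
E
```

```text
(0.4551, -0.3461, np.float32(-0.283), [60.0, 89.1])
[[117, 185], [121, 227], [124, 205], [140, 208], [126, 208], [132, 212], [124, 217], [131, 214], [132, 225], [143, 228], [131, 233], [138, 237], [132, 246], [140, 247], [141, 235], [142, 251], [159, 254], [130, 259], [278, 263], [268, 255], [278, 249], [279, 257], [279, 193], [278, 210], [264, 207], [260, 222], [259, 203], [256, 212], [240, 209], [239, 200], [237, 210], [219, 200], [212, 207], [212, 192], [212, 201], [191, 205], [198, 198], [190, 186]]
[117 185] [0.685 0.351 0.037] [0.674 0.329 0.088]
[121 227] [0.6   0.339 0.037] [0.594 0.317 0.088]
[124 205] [0.644 0.335 0.037] [0.636 0.314 0.088]
[140 208] [0.639 0.303 0.037] [0.631 0.284 0.088]
[126 208] [0.638 0.331 0.037] [0.631 0.31  0.088]
[132 212] [0.63  0.319 0.037] [0.623 0.298 0.088]
[124 217] [0.62  0.334 0.037] [0.613 0.313 0.088]
[131 214] [0.626 0.321 0.037] [0.619 0.3   0.088]
[132 225] [0.604 0.318 0.037] [0.598 0.297 0.088]
[143 228] [0.599 0.296 0.037] [0.593 0.277 0.088]
[131 233] [0.588 0.319 0.037] [0.583 0.298 0.088]
[138 237] [0.58  0.305 0.037] [0.576 0.28
[... 1049 characters left out ...]
49 0.088]
[212 192] [0.674 0.162 0.037] [0.664 0.15  0.088]
[212 201] [0.656 0.161 0.037] [0.647 0.15  0.088]
[191 205] [0.647 0.203 0.037] [0.638 0.189 0.088]
[198 198] [0.661 0.189 0.037] [0.652 0.176 0.088]
[190 186] [0.685 0.206 0.037] [0.675 0.192 0.088]
rack [[[0.6046, 0.1795, -0.0039]], [[0.6031, 0.1766, -0.0014], [0.6592, -0.068, 0.0037]]]
rack_board [[], [[0.5364, 0.1818, 0.0363]]]
lever_hinge [[[0.5075, -0.0326, 0.0368], [0.378, 0.0961, 0.0001]], [[0.5093, -0.03, 0.0404]]]
lever_tip [[[0.4918, -0.0234, 0.139], [0.6599, -0.0651, 0.0061]], [[0.3548, 0.1622, -0.0023], [0.4892, -0.0294, 0.1451]]]
wand [[[0.6557, -0.0646, 0.0091], [0.4636, -0.3492, 0.0049]], [[0.6559, -0.0694, 0.0067]]]
```

View pics/c1.png

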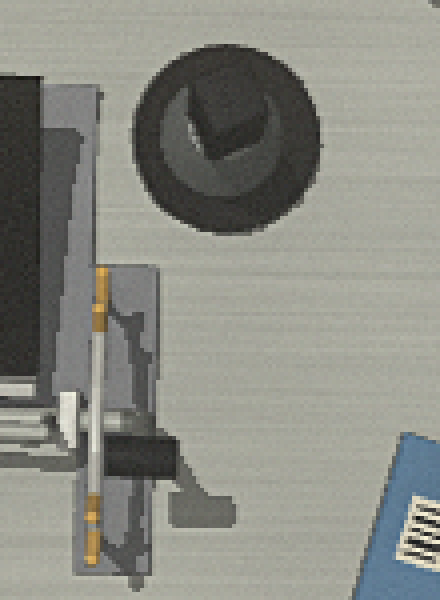

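The crop shows the lever's black cross-grip at full-picture pixel (305,284), beside the arc. The upper (lock) studs are at about (295,243) and the lower (open) studs at about (293,302). The wand grip's square top is turned about 25° and sits over the black pad.

```bash
sed -i 's/h\[...,1\]>100/h[...,1]>70/; s/>95)&/>98)\&/; s/(9,9)/(15,15)/' h.py
python3 - <<'E'
from h import *
im=snap('top'); h=cv2.cvtColor(im,cv2.COLOR_RGB2HSV)
for u,v in [(460,275),(376,285),(411,208),(450,320)]: print(h[v,u])
print(*plaques(im=im),sep='\n')
o=monitor.get_obs(); im=snap('wrist');
E
```

```text
[104  96 144]
[103  88 145]
[103  86 142]
[105  94 139]
(0.4532, -0.176, np.float32(-0.291), [50.8, 92.5])
(0.4649, -0.3494, np.float32(-0.281), [61.2, 110.7])
(0.6285, -0.2491, np.float32(0.319), [40.4, 74.5])
```

```bash
cat >> h.py <<'E'
YAW=-.015; TIP=np.array([.49,-.028,.142])
def Rt(yaw,tilt=0): # tool down, tool x at yaw; tilt>0 leans tool z toward tool x
    return R.from_euler('z',yaw)*R.from_quat([1,0,0,0])*R.from_euler('y',tilt)
def go(p,yaw=None,tilt=0,start=None,r0=None,order='tr'):
    """prints total turn (units) and total slide (units) ; order: t=translate first"""
    o=monitor.get_obs(); p0=np.array(o['ee_pos']) if start is None else np.array(start); r=R.from_quat(o['tcp_rot']) if r0 is None else r0
    r1=r if yaw is None else Rt(yaw,tilt); w=(r.inv()*r1).as_rotvec()/np.pi
    d=np.array(p)-p0; f=r if order=='tr' else r1
    s=f.inv().apply(d)/.075
    print('slide',s.round(3),'len mm',round(np.linalg.norm(d)*1e3,1),'turn',w.round(4),'rows>=',round(np.linalg.norm(w)*180/8.59,1)); return r1
E
python3 - <<'E'
from h import *
r=go([.168,-.549,.33]); r=go([.44,-.03,.33],YAW,start=[.168,-.549,.33])
E
```

```text
slide [ 1.000e-03 -1.200e-02 -1.939e+00] len mm 145.4 turn [0. 0. 0.] rows>= 0.0
slide [ 5.492e+00 -5.557e+00 -1.000e-03] len mm 586.0 turn [ 0.     -0.      0.0992] rows>= 2.1
```

>>> arm_command(
  rows=[
    {"slide": [0,0,-0.4],"turn": [0,0,0]},
    {"slide": [0,0,-0.4],"turn": [0,0,0]},
    {"slide": [0,0,-0.4],"turn": [0,0,0]},
    {"slide": [0,0,-0.4],"turn": [0,0,0]},
    {"slide": [0,0,-0.34],"turn": [0,0,0]},
  ],
  grip=60,
)

```text
time_s: 2.45
ee_pos: [0.1682, -0.55, 0.3319]
tcp_rot: [0.989, 0.148, 0.0, 0.001]
force: [-0.5, -0.4, 0.3]
width: 0.0607
finger_force: 0.0
```

>>> arm_command(
  rows=[
    {"slide": [0.343,-0.347,0],"turn": [0,0,0]},
    {"slide": [0.343,-0.347,0],"turn": [0,0,0]},
    {"slide": [0.343,-0.347,0],"turn": [0,0,0]},
    {"slide": [0.343,-0.347,0],"turn": [0,0,0]},
    {"slide": [0.343,-0.347,0],"turn": [0,0,0]},
    {"slide": [0.343,-0.347,0],"turn": [0,0,0]},
    {"slide": [0.343,-0.347,0],"turn": [0,0,0]},
    {"slide": [0.343,-0.347,0],"turn": [0,0,0]},
    {"slide": [0.343,-0.347,0],"turn": [0,0,0]},
    {"slide": [0.343,-0.347,0],"turn": [0,0,0]},
    {"slide": [0.343,-0.347,0],"turn": [0,0,0]},
    {"slide": [0.343,-0.347,0],"turn": [0,0,0]},
    {"slide": [0.343,-0.347,0],"turn": [0,0,0]},
    {"slide": [0.343,-0.347,0],"turn": [0,0,0]},
    {"slide": [0.343,-0.347,0],"turn": [0,0,0]},
    {"slide": [0.343,-0.347,0],"turn": [0,0,0]},
    {"slide": [0,0,0],"turn": [0,0,0.04]},
    {"slide": [0,0,0],"turn": [0,0,0.04]},
    {"slide": [0,0,0],"turn": [0,0,0.019]},
    {"slide": [0,0,0],"turn": [0,0,0]},
  ],
)

```text
time_s: 4.45
ee_pos: [0.44, -0.0311, 0.3301]
tcp_rot: [1.0, -0.007, 0.0, 0.0]
force: [-0.4, -1.0, 0.7]
width: 0.06
finger_force: 0.0
```

Run:
```python
from h import *
o=monitor.get_obs(); print(np.round(o['ee_pos'],4),np.round(o['tcp_rot'],4),np.round(o['qpos'],2),o['time_s'])
snap('wrist','w1.png')
for n in ['lever_tip','lever_hinge','notch_open','notch_lock','wand','wand_pad','rack_board']:
    print(n,[(np.round(r['xyz'],4).tolist(),round(r['score'],2)) for r in models.mark_of('wrist',n)[:2]])
```

```text
[ 0.44   -0.0311  0.3301] [ 1.     -0.0068  0.      0.    ] [-0.23  0.02  1.47 -0.    1.65  1.36] 4.45
lever_tip [([0.4903, -0.0302, 0.1448], 0.72)]
lever_hinge [([0.5068, -0.0312, 0.0401], 0.88)]
notch_open [([0.4371, -0.0291, 0.1184], 0.73)]
notch_lock [([0.6438, -0.4287, -0.0003], 0.27)]
wand [([0.6582, -0.0696, 0.0105], 0.64)]
wand_pad [([0.3058, -0.1813, 0.0007], 0.9)]
rack_board [([0.5334, 0.1784, 0.0328], 0.57)]
```

View pics/w1.png

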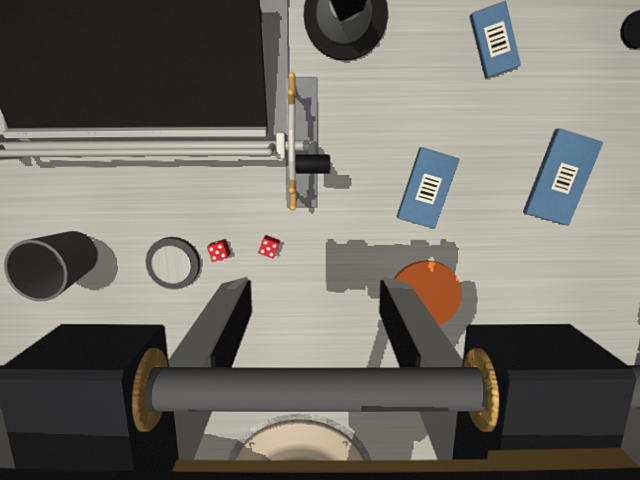

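The wrist view shows the lever grip at (312,164), clear on its outer side, with the open studs at about (292,190) and the dice and button well away.

>>> arm_command(
  rows=[
    {"slide": [0.334,-0.014,0.3],"turn": [0,0,0]},
    {"slide": [0.334,-0.014,0.3],"turn": [0,0,0]},
    {"slide": [0,0,0.4],"turn": [0,0,0]},
    {"slide": [0,0,0.4],"turn": [0,0,0]},
    {"slide": [0,0,0.4],"turn": [0,0,0]},
    {"slide": [0,0,0.3],"turn": [0,0,0]},
    {"slide": [0,0,0.2],"turn": [0,0,0]},
    {"slide": [0,0,0.1],"turn": [0,0,0]},
    {"slide": [0,0,0],"turn": [0,0,0]},
  ],
)

```text
time_s: 5.75
ee_pos: [0.4895, -0.0299, 0.1493]
tcp_rot: [1.0, -0.007, -0.001, -0.0]
force: [-0.0, 0.3, -0.2]
width: 0.0602
finger_force: 0.0
```

>>> arm_command(
  rows=[
    {"slide": [0,0,0],"turn": [0,0,0]},
    {"slide": [0,0,0],"turn": [0,0,0]},
    {"slide": [0,0,0],"turn": [0,0,0]},
    {"slide": [0,0,0],"turn": [0,0,0]},
    {"slide": [0,0,0],"turn": [0,0,0]},
  ],
  grip=20,
)

```text
time_s: 6.25
ee_pos: [0.4903, -0.03, 0.1504]
tcp_rot: [1.0, -0.007, 0.0, 0.0]
force: [0.3, 0.2, 0.2]
width: 0.0235
finger_force: 0.0
```

Run:
```python
from h import *
snap('wrist','w2.png'); snap('side')
for c in ['wrist','side']: print(c,[np.round(r['xyz'],4).tolist() for r in models.mark_of(c,'lever_tip')[:2]])
r=.108; f=np.linspace(.162,.74,13); P=np.c_[-r*np.sin(f),-r*np.cos(f)]; print((np.diff(P,axis=0)/.075).round(3).tolist())
```

```text
wrist [[0.4925, -0.0312, 0.146]]
side [[0.4924, -0.0285, 0.1427], [0.7583, -0.1795, 0.0003]]
[[-0.068, 0.013], [-0.067, 0.016], [-0.067, 0.019], [-0.066, 0.023], [-0.064, 0.026], [-0.063, 0.029], [-0.062, 0.032], [-0.06, 0.035], [-0.058, 0.038], [-0.056, 0.04], [-0.054, 0.043], [-0.052, 0.046]]
```

View pics/w2.png

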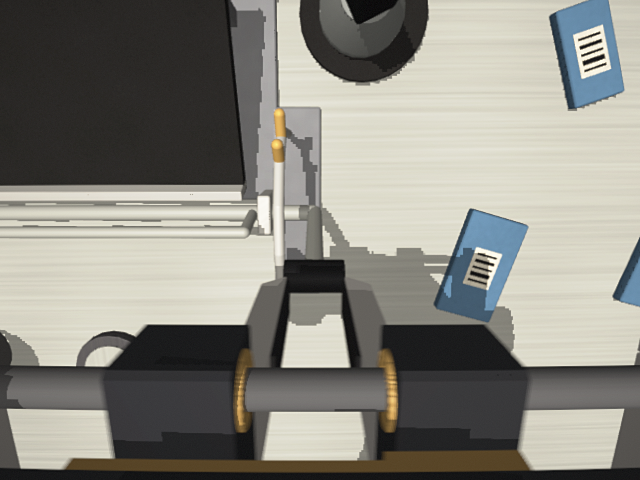

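Run:
```python
from h import *
o=monitor.get_obs(); print(o['width'],o['finger_force'])
e=np.array(o['ee_pos'])
for d in [(0,0,0),(0,0,-.011),(0,.016,-.011),(0,-.016,-.011)]: print(d,proj('wrist',e+d,o).round(0))
print(proj('wrist',[[.49,-.03,.144],[.49,-.03,.135],[.49,-.03,.125],[.505,-.03,.144],[.505,-.03,.135]],o).round(0).tolist())
```

```text
0.01999672642224235 0.0
(0, 0, 0) [[314. 283.]]
(0, 0, -0.011) [[314. 277.]]
(0, 0.016, -0.011) [[284. 277.]]
(0, -0.016, -0.011) [[343. 276.]]
[[314.0, 280.0], [314.0, 274.0], [314.0, 269.0], [313.0, 252.0], [313.0, 248.0]]
```

Run:
```python
from h import *
a=snap('wrist')[200:360,220:420]; b=snap('side')
o=monitor.get_obs(); p=proj('side',o['ee_pos'],o)[0].astype(int); print(p,o['width'],o['time_s'])
b=b[p[1]-40:p[1]+60,p[0]-60:p[0]+65]
A=cv2.resize(a,(500,400),interpolation=3); B=cv2.resize(b,(300,240),interpolation=3); C=np.zeros((400,800,3),np.uint8); C[:,:500]=A; C[:240,500:]=B
cv2.imwrite('pics/c3.png',C[:,:,::-1])
```

```text
[354 230] 0.019899833006447855 6.55
```

View pics/c3.png

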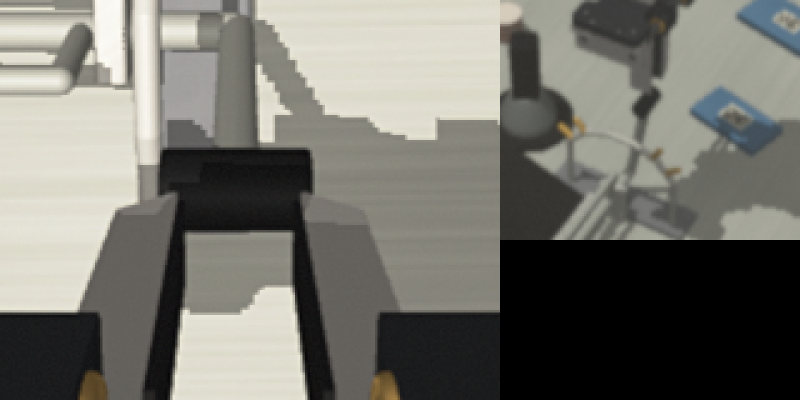

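>>> arm_command(
  rows=[
    {"slide": [0,0,0],"turn": [0,0,0]},
    {"slide": [0,0,0],"turn": [0,0,0]},
    {"slide": [0,0,0],"turn": [0,0,0]},
    {"slide": [0,0,0],"turn": [0,0,0]},
  ],
  grip=4,
)

```text
time_s: 6.95
ee_pos: [0.4901, -0.03, 0.15]
tcp_rot: [1.0, -0.007, -0.0, 0.0]
force: [0.7, -0.1, 0.1]
width: 0.0041
finger_force: 0.0
```

Run:
```python
from h import *
a=snap('wrist')[200:360,220:420]
cv2.imwrite('pics/c4.png',cv2.resize(a,(500,400),interpolation=3)[:,:,::-1])
```

```text
(no output)
```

View pics/c4.png

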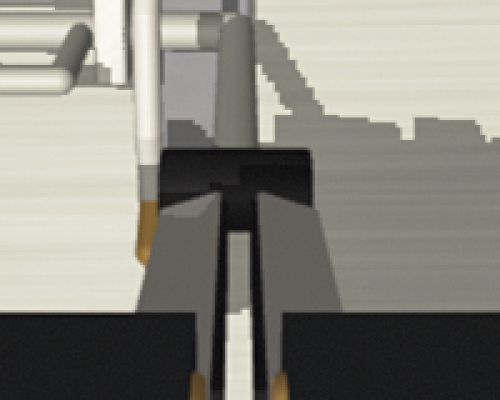

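The crop shows the closed fingers drawn over the grip, so they are still just above it and need to go lower.

>>> arm_command(
  rows=[
    {"slide": [0,0,-0.1],"turn": [0,0,0]},
    {"slide": [0,0,0],"turn": [0,0,0]},
    {"slide": [0,0,0],"turn": [0,0,0]},
    {"slide": [0,0,0],"turn": [0,0,0]},
    {"slide": [0,0,0],"turn": [0,0,0]},
    {"slide": [0,0,0.1],"turn": [0,0,0]},
    {"slide": [0,0,0.07],"turn": [0,0,0]},
    {"slide": [0,0,0.07],"turn": [0,0,0]},
    {"slide": [0,0,0.06],"turn": [0,0,0]},
    {"slide": [0,0,0],"turn": [0,0,0]},
  ],
  grip=56,
)

```text
time_s: 8.0
ee_pos: [0.4895, -0.0299, 0.1341]
tcp_rot: [1.0, -0.007, -0.001, -0.0]
force: [-0.2, 0.7, -0.4]
width: 0.056
finger_force: 0.0
```

>>> arm_command(
  rows=[
    {"slide": [0,0,0],"turn": [0,0,0]},
    {"slide": [0,0,0],"turn": [0,0,0]},
    {"slide": [0,0,0],"turn": [0,0,0]},
    {"slide": [0,0,0],"turn": [0,0,0]},
    {"slide": [0,0,0],"turn": [0,0,0]},
    {"slide": [0,0,0],"turn": [0,0,0]},
  ],
  grip=22,
)

```text
time_s: 8.6
ee_pos: [0.4902, -0.03, 0.1351]
tcp_rot: [1.0, -0.007, 0.0, 0.0]
force: [0.0, -0.1, 0.9]
width: 0.0218
finger_force: 0.0
```

Run:
```python
from h import *
a=snap('wrist')[200:360,220:420]; b=snap('side'); t=snap('top')
for c in ['wrist','side','top']: print(c,[np.round(r['xyz'],4).tolist() for r in models.mark_of(c,'lever_tip')[:2]])
o=monitor.get_obs(); p=proj('side',o['ee_pos'],o)[0].astype(int); q=proj('top',o['ee_pos'])[0].astype(int);print(p,q)
b=b[p[1]-40:p[1]+35,p[0]-50:p[0]+50]
A=cv2.resize(a,(400,320),interpolation=3); B=cv2.resize(b,(400,300),interpolation=3); 
C=np.zeros((320,800,3),np.uint8); C[:,:400]=A; C[:300,400:]=B
cv2.imwrite('pics/c5.png',C[:,:,::-1])
```

```text
wrist [[0.4928, -0.0325, 0.1451]]
side [[0.4923, -0.0289, 0.1468]]
top [[0.4638, -0.3465, 0.0044], [0.6042, 0.1754, -0.0035]]
[354 234] [304 284]
```

View pics/c5.png

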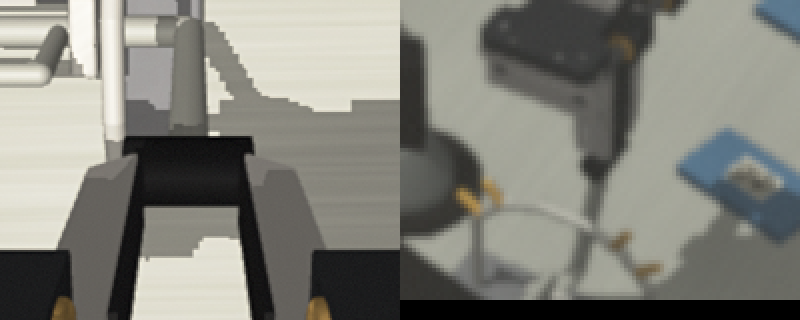

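Run:
```python
from h import *
obs1=dict(ee_pos=[.44,-.0311,.3301],tcp_rot=[1,-.0068,0,0])
L=[ray('top',[305.5,284]),ray('wrist',[312.5,163.5],obs1)]
def tri(L):
    A=np.zeros((3,3));b=np.zeros(3)
    for c,d in L:
        d=d[0]/np.linalg.norm(d[0]); M=np.eye(3)-np.outer(d,d); A+=M;b+=M@c
    x=np.linalg.solve(A,b); return x.round(4),[round(np.linalg.norm(np.cross(x-c,d[0]/np.linalg.norm(d[0])))*1e3,1) for c,d in L]
print(tri(L)); L.append(ray('side',[355,232])); print(tri(L)); print(tri([L[0],L[2]]),tri(L[1:]))
o=monitor.get_obs()
L2=[ray('wrist',[314,276],dict(ee_pos=[.4903,-.03,.1504],tcp_rot=[1,-.0068,0,0])),ray('wrist',[314.5,286],o),L[0],L[1],L[2]]; print(tri(L2))
m=cams.camera_model('top'); print(m['fx'])
print(proj('side',[.4925,-.03,.145]),proj('top',[.4925,-.03,.145]),proj('wrist',[.4925,-.03,.145],obs1))
```

```text
(array([ 0.4916, -0.0308,  0.1243]), [np.float64(0.4), np.float64(0.4)])
(array([ 0.4915, -0.0312,  0.1425]), [np.float64(0.4), np.float64(1.1), np.float64(1.3)])
(array([ 0.4912, -0.0318,  0.1423]), [np.float64(0.8), np.float64(0.8)]) (array([ 0.4913, -0.031 ,  0.1428]), [np.float64(1.2), np.float64(1.2)])
(array([ 0.4915, -0.0308,  0.1428]), [np.float64(0.6), np.float64(0.4), np.float64(0.7), np.float64(0.9), np.float64(1.5)])
443.0477933521976
[[353.85432113 231.4458726 ]] [[304.68538209 283.63862513]] [[312.01151613 163.43515151]]
```

Triangulation puts the grip firmly at z≈0.1425. The finger ends in the wrist view (row ~280, 60 mm apart over 130 px) come out about 21 mm behind the TCP, not 11 mm ahead of it. I'll go deeper and see whether the fingers catch.

>>> arm_command(
  rows=[
    {"slide": [0.015,0.013,0],"turn": [0,0,0]},
    {"slide": [0,0,0],"turn": [0,0,0]},
    {"slide": [0,0,0],"turn": [0,0,0]},
    {"slide": [0,0,0],"turn": [0,0,0]},
    {"slide": [0,0,0],"turn": [0,0,0]},
    {"slide": [0,0,0.08],"turn": [0,0,0]},
    {"slide": [0,0,0.08],"turn": [0,0,0]},
    {"slide": [0,0,0.08],"turn": [0,0,0]},
    {"slide": [0,0,0.08],"turn": [0,0,0]},
    {"slide": [0,0,0],"turn": [0,0,0]},
  ],
  grip=52,
)

```text
time_s: 9.9
ee_pos: [0.4903, -0.0308, 0.1099]
tcp_rot: [1.0, -0.007, -0.001, -0.0]
force: [-0.4, 0.0, -0.9]
width: 0.052
finger_force: 0.0
```

>>> arm_command(
  rows=[
    {"slide": [0,0,0],"turn": [0,0,0]},
    {"slide": [0,0,0],"turn": [0,0,0]},
    {"slide": [0,0,0],"turn": [0,0,0]},
    {"slide": [0,0,0],"turn": [0,0,0]},
    {"slide": [0,0,0],"turn": [0,0,0]},
    {"slide": [0,0,0],"turn": [0,0,0]},
  ],
  grip=22,
)

```text
time_s: 10.5
ee_pos: [0.4915, -0.0292, 0.1112]
tcp_rot: [1.0, -0.007, 0.0, -0.002]
force: [-0.3, 4.8, 0.2]
width: 0.0318
finger_force: 30.0
```

>>> arm_command(
  rows=[
    {"slide": [-0.101,0,0.018],"turn": [0,0,0]},
    {"slide": [-0.098,0,0.025],"turn": [0,0,0]},
    {"slide": [-0.097,0,0.032],"turn": [0,0,0]},
    {"slide": [-0.095,0,0.039],"turn": [0,0,0]},
    {"slide": [-0.092,0,0.045],"turn": [0,0,0]},
    {"slide": [-0.088,0,0.051],"turn": [0,0,0]},
    {"slide": [-0.085,0,0.057],"turn": [0,0,0]},
    {"slide": [-0.081,0,0.064],"turn": [0,0,0]},
    {"slide": [0,0,0],"turn": [0,0,0]},
    {"slide": [0,0,0],"turn": [0,0,0]},
    {"slide": [0,0,0],"turn": [0,0,0]},
    {"slide": [0,0,0],"turn": [0,0,0]},
  ],
)

```text
time_s: 11.7
ee_pos: [0.4363, -0.0284, 0.0871]
tcp_rot: [1.0, -0.008, 0.001, -0.002]
force: [-1.6, 6.4, 5.1]
width: 0.0319
finger_force: 30.0
```

Run:
```python
from h import *
for c in ['wrist','side','top']:
    snap(c)
    for n in ['lever_tip','notch_open','notch_lock','lever_hinge']: print(c,n,[np.round(r['xyz'],4).tolist() for r in models.mark_of(c,n)[:2]])
```

```text
wrist lever_tip [[0.4426, -0.0296, 0.1233]]
wrist notch_open [[0.4381, -0.025, 0.115]]
wrist notch_lock []
wrist lever_hinge []
side lever_tip [[0.4424, -0.0251, 0.1211]]
side notch_open [[0.439, -0.0286, 0.119], [0.3767, 0.095, 0.0003]]
side notch_lock []
side lever_hinge [[0.5088, -0.0285, 0.0385]]
top lever_tip []
top notch_open []
top notch_lock [[0.5917, -0.0325, 0.1114]]
top lever_hinge [[0.5082, -0.0315, 0.0359]]
```

>>> arm_command(
  rows=[
    {"slide": [-0.032,0,0.026],"turn": [0,0,0]},
    {"slide": [-0.03,0,0.028],"turn": [0,0,0]},
    {"slide": [0,0,0],"turn": [0,0,0]},
    {"slide": [0,0,0],"turn": [0,0,0]},
    {"slide": [0,0,0],"turn": [0,0,0]},
    {"slide": [0,0,0],"turn": [0,0,0]},
  ],
)

```text
time_s: 13.05
ee_pos: [0.4319, -0.0283, 0.0833]
tcp_rot: [1.0, -0.008, 0.001, -0.002]
force: [-0.9, 7.2, 6.7]
width: 0.0314
finger_force: 30.0
```

>>> arm_command(
  rows=[
    {"slide": [0,0,0],"turn": [0,0,0]},
    {"slide": [0,0,0],"turn": [0,0,0]},
    {"slide": [0,0,0],"turn": [0,0,0]},
    {"slide": [0,0,-0.1],"turn": [0,0,0]},
    {"slide": [0,0,-0.3],"turn": [0,0,0]},
    {"slide": [0,0,-0.4],"turn": [0,0,0]},
    {"slide": [0,0,-0.4],"turn": [0,0,0]},
    {"slide": [0,0,-0.4],"turn": [0,0,0]},
    {"slide": [0,0,-0.4],"turn": [0,0,0]},
    {"slide": [0,0,0],"turn": [0,0,0]},
  ],
  grip=48,
)

```text
time_s: 14.05
ee_pos: [0.4341, -0.031, 0.2365]
tcp_rot: [1.0, -0.007, 0.004, 0.001]
force: [0.4, 1.0, -0.8]
width: 0.0478
finger_force: 0.0
```

Run:
```python
from h import *
o=monitor.get_obs()
for c in ['wrist','side','top']:
    snap(c)
    for n in ['lever_tip','notch_open','notch_lock']: print(c,n,[np.round(r['xyz'],4).tolist() for r in models.mark_of(c,n)[:2]])
# fit lever from all: 
print(*plaques('top'))
go([.453,-.176,.20],-.291); go([.453,-.176,.20],-.291+np.pi)
```

```text
wrist lever_tip [[0.437, -0.0311, 0.1197]]
wrist notch_open [[0.4363, -0.028, 0.1188], [0.4647, -0.3519, 0.0075]]
wrist notch_lock [[0.4625, -0.35, 0.0084]]
side lever_tip [[0.4336, -0.0282, 0.1192], [0.373, 0.2957, 0.0011]]
side notch_open [[0.4356, -0.0274, 0.1166]]
side notch_lock []
top lever_tip [[0.4351, -0.0258, 0.1168]]
top notch_open [[0.4368, -0.0267, 0.1196]]
top notch_lock [[0.5886, -0.0347, 0.1113], [0.6591, -0.0689, -0.0014]]
(0.4534, -0.176, np.float32(-0.291), [50.8, 92.3]) (0.4649, -0.3494, np.float32(-0.281), [61.2, 110.7]) (0.6284, -0.2491, np.float32(0.319), [40.4, 74.7])
slide [0.318 1.942 0.426] len mm 151.0 turn [0.     0.0001 0.0881] rows>= 1.8
slide [0.318 1.942 0.426] len mm 151.0 turn [-2.000e-04  0.000e+00 -9.119e-01] rows>= 19.1
```

>>> arm_command(
  rows=[
    {"slide": [0.053,0.324,0.071],"turn": [0,0,0]},
    {"slide": [0.053,0.324,0.071],"turn": [0,0,0]},
    {"slide": [0.053,0.324,0.071],"turn": [0,0,0]},
    {"slide": [0.053,0.324,0.071],"turn": [0,0,0]},
    {"slide": [0.053,0.324,0.071],"turn": [0,0,0]},
    {"slide": [0.053,0.322,0.071],"turn": [0,0,0]},
    {"slide": [0,0,0],"turn": [0,0,0.044]},
    {"slide": [0,0,0.3],"turn": [0,0,0.044]},
    {"slide": [0,0,0.4],"turn": [0,0,0]},
    {"slide": [0,0,0.4],"turn": [0,0,0]},
    {"slide": [0,0,0.4],"turn": [0,0,0]},
    {"slide": [0,0,0.4],"turn": [0,0,0]},
    {"slide": [0,0,0.4],"turn": [0,0,0]},
    {"slide": [0,0,0.2],"turn": [0,0,0]},
    {"slide": [0,0,0.1],"turn": [0,0,0]},
    {"slide": [0,0,0.1],"turn": [0,0,0]},
    {"slide": [0,0,0],"turn": [0,0,0]},
    {"slide": [0,0,0],"turn": [0,0,0]},
  ],
  grip=76,
)

```text
time_s: 16.5
ee_pos: [0.4537, -0.1764, -0.0017]
tcp_rot: [0.989, -0.145, 0.001, 0.0]
force: [0.0, 0.5, 0.1]
width: 0.0762
finger_force: 0.0
```

>>> arm_command(
  rows=[
    {"slide": [0,0,0.06],"turn": [0,0,0]},
    {"slide": [0,0,0.06],"turn": [0,0,0]},
    {"slide": [0,0,0.027],"turn": [0,0,0]},
    {"slide": [0,0,0.027],"turn": [0,0,0]},
    {"slide": [0,0,0],"turn": [0,0,0]},
    {"slide": [0,0,0],"turn": [0,0,0]},
  ],
)

```text
time_s: 17.1
ee_pos: [0.4531, -0.1761, -0.0153]
tcp_rot: [0.989, -0.145, -0.0, 0.0]
force: [-0.1, -1.0, -0.1]
width: 0.076
finger_force: 0.0
```

>>> arm_command(
  rows=[
    {"slide": [0,0,0.02],"turn": [0,0,0]},
    {"slide": [0,0,0.01],"turn": [0,0,0]},
    {"slide": [0,0,0],"turn": [0,0,0]},
    {"slide": [0,0,0],"turn": [0,0,0]},
  ],
)

```text
time_s: 17.5
ee_pos: [0.4531, -0.1761, -0.0176]
tcp_rot: [0.989, -0.145, 0.0, 0.0]
force: [0.4, 0.3, 0.0]
width: 0.0761
finger_force: 0.0
```

>>> arm_command(
  rows=[
    {"slide": [0,0,0],"turn": [0,0,0]},
    {"slide": [0,0,0],"turn": [0,0,0]},
    {"slide": [0,0,0],"turn": [0,0,0]},
    {"slide": [0,0,0],"turn": [0,0,0]},
    {"slide": [0,0,0],"turn": [0,0,0]},
    {"slide": [0,0,0],"turn": [0,0,0]},
  ],
  grip=40,
)

```text
time_s: 18.1
ee_pos: [0.4531, -0.1761, -0.0175]
tcp_rot: [0.989, -0.145, 0.0, 0.0]
force: [1.3, 0.0, 0.9]
width: 0.0513
finger_force: 30.0
```

```bash
cat >> h.py <<'E'
O=np.array([.5345,.180,.036]); RB=R.from_euler('z',YAW)*R.from_euler('y',-.35)
def board(x,y,z): return O+RB.apply([x,y,z])
def tool_at(p,yaw,tilt,back): # TCP so that point p lies 'back' behind the TCP along tool z
    return np.array(p)+Rt(yaw,tilt).as_matrix()[:,2]*back
E
python3 - <<'E'
from h import *
print(RB.as_matrix()[:,2],Rt(YAW,.35).as_matrix()[:,2],Rt(YAW,-.35).as_matrix()[:,2])
E
```

```text
[-0.34285923  0.00514327  0.93937271] [ 0.34285923 -0.00514327 -0.93937271] [-0.34285923  0.00514327 -0.93937271]
```

Run:
```python
from h import *
P=tool_at(board(.051,-.08,.006),YAW,.35,.0235); A=tool_at(board(.051,-.08,.076),YAW,.35,.0235); print(P,A)
o=monitor.get_obs(); s=np.array(o['ee_pos']); 
U=[s[0],s[1],.19]; go(U)
B=[A[0],A[1],.19]; r0=R.from_quat(o['tcp_rot'])
go(B,start=U); r=go(B,YAW,0,start=B); r2=go(B,YAW,.35,start=B,r0=r)
go(A,start=B,r0=r2); go(P,start=A,r0=r2)
```

```text
[0.5872027  0.0992004  0.03704877] [0.56320255 0.09956043 0.10280486]
slide [ 0.     0.    -2.767] len mm 207.5 turn [0. 0. 0.] rows>= 0.0
slide [ 0.353 -3.941 -0.   ] len mm 296.8 turn [0. 0. 0.] rows>= 0.0
slide [0. 0. 0.] len mm 0.0 turn [ 0.     -0.     -0.0878] rows>= 1.8
slide [0. 0. 0.] len mm 0.0 turn [0.     0.1114 0.    ] rows>= 2.3
slide [-0.399 -0.     1.092] len mm 87.2 turn [0. 0. 0.] rows>= 0.0
slide [0.    0.    0.933] len mm 70.0 turn [0. 0. 0.] rows>= 0.0
```

>>> arm_command(
  rows=[
    {"slide": [0,0,-0.15],"turn": [0,0,0]},
    {"slide": [0,0,-0.3],"turn": [0,0,0]},
    {"slide": [0,0,-0.4],"turn": [0,0,0]},
    {"slide": [0,0,-0.4],"turn": [0,0,0]},
    {"slide": [0,0,-0.4],"turn": [0,0,0]},
    {"slide": [0,0,-0.4],"turn": [0,0,0]},
    {"slide": [0,0,-0.4],"turn": [0,0,0]},
    {"slide": [0,0,-0.32],"turn": [0,0,0]},
    {"slide": [0.032,-0.36,0],"turn": [0,0,0]},
    {"slide": [0.032,-0.36,0],"turn": [0,0,0]},
    {"slide": [0.032,-0.36,0],"turn": [0,0,0]},
    {"slide": [0.032,-0.36,0],"turn": [0,0,0]},
    {"slide": [0.032,-0.36,0],"turn": [0,0,0]},
    {"slide": [0.032,-0.36,0],"turn": [0,0,0]},
    {"slide": [0.032,-0.36,0],"turn": [0,0,0]},
    {"slide": [0.032,-0.36,0],"turn": [0,0,0]},
    {"slide": [0.032,-0.36,0],"turn": [0,0,0]},
    {"slide": [0.032,-0.36,0],"turn": [0,0,0]},
    {"slide": [0.033,-0.341,0],"turn": [0,0,0]},
    {"slide": [0,0,0],"turn": [0,0,0]},
  ],
)

```text
time_s: 20.1
ee_pos: [0.5638, 0.1023, 0.1905]
tcp_rot: [0.99, -0.143, 0.0, -0.001]
force: [0.1, -0.7, -1.3]
width: 0.0516
finger_force: 30.0
```

>>> arm_command(
  rows=[
    {"slide": [0,0,0],"turn": [0,0,-0.044]},
    {"slide": [0,0,0],"turn": [0,0,-0.044]},
    {"slide": [0,0,0],"turn": [0,0.037,0]},
    {"slide": [0,0,0],"turn": [0,0.037,0]},
    {"slide": [0,0,0],"turn": [0,0.037,0]},
    {"slide": [-0.1,0,0.273],"turn": [0,0,0]},
    {"slide": [-0.1,0,0.273],"turn": [0,0,0]},
    {"slide": [-0.1,0,0.273],"turn": [0,0,0]},
    {"slide": [-0.1,0,0.273],"turn": [0,0,0]},
    {"slide": [0,0,0.2],"turn": [0,0,0]},
    {"slide": [0,0,0.2],"turn": [0,0,0]},
    {"slide": [0,0,0],"turn": [0,0,0]},
    {"slide": [0,0,0],"turn": [0,0,0]},
  ],
)

```text
time_s: 21.4
ee_pos: [0.5727, 0.0988, 0.0749]
tcp_rot: [0.985, -0.007, 0.173, 0.002]
force: [-0.0, 0.2, -1.0]
width: 0.0517
finger_force: 30.0
```

Run:
```python
from h import *
o=monitor.get_obs(); P=tool_at(board(.051,-.08,.006),YAW,.35,.0235); go(P,YAW,.35,order='rt')
im=snap('wrist','w6.png'); print(o['width'],proj('wrist',[board(0,y,0) for y in (-.155,0,.1)],o).round(0).tolist(),proj('wrist',[board(.15,y,0) for y in (-.155,0,.1)],o).round(0).tolist())
for c in ('wrist',): print([np.round(r['xyz'],4).tolist() for r in models.mark_of(c,'rack_board')])
```

```text
slide [ 0.008 -0.008  0.541] len mm 40.6 turn [0.0001 0.0007 0.0002] rows>= 0.0
0.05165533966414946 [[437.0, 349.0], [180.0, 349.0], [19.0, 347.0]] [[458.0, 85.0], [158.0, 85.0], [-30.0, 88.0]]
[[0.5346, 0.1784, 0.0335]]
```

View pics/w6.png

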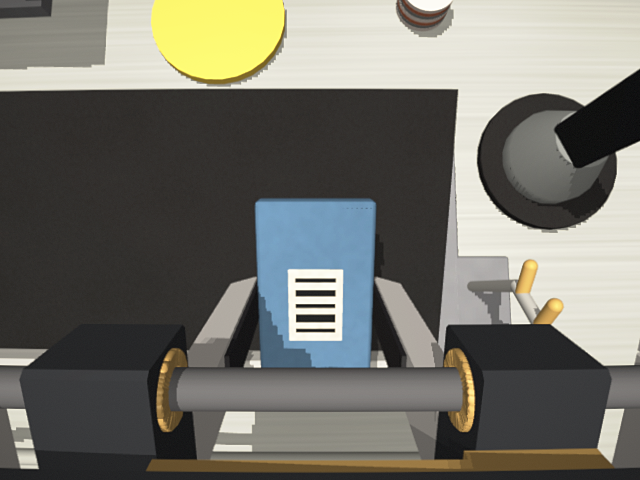

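The plaque is held square over the black board. The board's back-right corner is at (458,90) against a predicted (458,85), so the rack geometry holds to about 3 mm.

>>> arm_command(
  rows=[
    {"slide": [0,0,0.2],"turn": [0,0,0]},
    {"slide": [0,0,0.15],"turn": [0,0,0]},
    {"slide": [0,0,0.1],"turn": [0,0,0]},
    {"slide": [0,0,0.05],"turn": [0,0,0]},
    {"slide": [0,0,0.02],"turn": [0,0,0]},
    {"slide": [0,0,0],"turn": [0,0,0]},
    {"slide": [0,0,0],"turn": [0,0,0]},
  ],
)

```text
time_s: 22.2
ee_pos: [0.5867, 0.0992, 0.0384]
tcp_rot: [0.985, -0.007, 0.174, 0.001]
force: [-0.2, 0.4, -0.9]
width: 0.0514
finger_force: 30.0
```

>>> arm_command(
  rows=[
    {"slide": [0,0,0.014],"turn": [0,0,0]},
    {"slide": [0,0,0.013],"turn": [0,0,0]},
    {"slide": [0,0,0],"turn": [0,0,0]},
  ],
)

```text
time_s: 22.5
ee_pos: [0.5873, 0.0992, 0.0368]
tcp_rot: [0.985, -0.007, 0.174, 0.001]
force: [-1.9, -0.4, 2.7]
width: 0.0518
finger_force: 30.0
```

>>> arm_command(
  rows=[
    {"slide": [0,0,0],"turn": [0,0,0]},
    {"slide": [0,0,0],"turn": [0,0,0]},
    {"slide": [0,0,0],"turn": [0,0,0]},
    {"slide": [0,0,-0.1],"turn": [0,0,0]},
    {"slide": [0,0,-0.3],"turn": [0,0,0]},
    {"slide": [0,0,-0.4],"turn": [0,0,0]},
    {"slide": [0,0,-0.4],"turn": [0,0,0]},
    {"slide": [0,0,-0.4],"turn": [0,0,0]},
    {"slide": [0,0,-0.4],"turn": [0,0,0]},
    {"slide": [0,0,-0.3],"turn": [0,0,0]},
    {"slide": [0,0,0],"turn": [0,-0.037,0]},
    {"slide": [0,0,0],"turn": [0,-0.037,0]},
    {"slide": [0,0,0],"turn": [0,-0.037,0]},
    {"slide": [0,0,0],"turn": [0,0,0]},
  ],
  grip=70,
)

```text
time_s: 23.9
ee_pos: [0.5321, 0.0997, 0.1978]
tcp_rot: [1.0, -0.008, 0.0, 0.0]
force: [-0.3, 0.1, 0.4]
width: 0.0701
finger_force: 0.0
```

```bash
cat >> h.py <<'E'
def onboard(n='wrist',obs=None,im=None):
    """blue quads on the board: centre x,y in board frame mm, yaw, size"""
    im=snap(n) if im is None else im; out=[]
    for c in blue(im):
        cc,d=ray(n,c.reshape(-1,2),obs); a=RB.inv().apply(cc-O); d=RB.inv().apply(d); t=(.012-a[2])/d[:,2]; P=(a+d*t[:,None])[:,:2]
        (x,y),s,_=r=cv2.minAreaRect((P*1000).astype(np.float32)); b=cv2.boxPoints(r); e=max([b[1]-b[0],b[2]-b[1]],key=np.linalg.norm)
        w=np.arctan2(e[1],e[0]); out.append((round(x,1),round(y,1),round(float((w+np.pi/2)%np.pi-np.pi/2),3),sorted(np.round(s,1).tolist())))
    return out
E
python3 - <<'E'
from h import *
o=monitor.get_obs(); print(np.round(o['ee_pos'],4))
im=snap('top'); print('table',*plaques(im=im)); print('board top',*onboard('top',im=im)); print('wrist',*onboard('wrist',o))
# next L
s=np.array(o['ee_pos']); U=[s[0],s[1],.24]; A=[.4649,-.3494,.24]
go(U); r0=R.from_quat(o['tcp_rot']); go(A,start=U); go(A,-.281,0,start=A)
E
```

```text
[0.5321 0.0997 0.1978]
table (0.465, -0.3493, np.float32(-0.281), [61.4, 110.7]) (0.5839, 0.1069, np.float32(0.025), [53.7, 95.6]) (0.6285, -0.249, np.float32(0.319), [40.4, 74.4])
board top (-62.5, -525.6, -0.14, [62.7, 122.0]) (52.1, -80.9, -0.021, [50.0, 95.0]) (100.5, -412.1, 0.391, [36.8, 72.3])
wrist (55.0, -81.1, 0.001, [52.0, 94.8])
slide [ 0.053  0.003 -0.564] len mm 42.5 turn [0. 0. 0.] rows>= 0.0
slide [-8.09e-01  6.00e+00  1.00e-03] len mm 454.1 turn [0. 0. 0.] rows>= 0.0
slide [0. 0. 0.] len mm 0.0 turn [0.0001 0.0001 0.0849] rows>= 1.8
```

>>> arm_command(
  rows=[
    {"slide": [-0.054,0.4,-0.1],"turn": [0,0,0]},
    {"slide": [-0.054,0.4,-0.1],"turn": [0,0,0]},
    {"slide": [-0.054,0.4,-0.1],"turn": [0,0,0]},
    {"slide": [-0.054,0.4,-0.1],"turn": [0,0,0]},
    {"slide": [-0.054,0.4,0],"turn": [0,0,0]},
    {"slide": [-0.054,0.4,0],"turn": [0,0,0]},
    {"slide": [-0.054,0.4,0],"turn": [0,0,0]},
    {"slide": [-0.054,0.4,0],"turn": [0,0,0]},
    {"slide": [-0.054,0.4,0],"turn": [0,0,0]},
    {"slide": [-0.054,0.4,0],"turn": [0,0,0]},
    {"slide": [-0.054,0.4,0],"turn": [0,0,0]},
    {"slide": [-0.054,0.4,0],"turn": [0,0,0]},
    {"slide": [-0.054,0.4,0],"turn": [0,0,0]},
    {"slide": [-0.054,0.4,0],"turn": [0,0,0]},
    {"slide": [-0.053,0.4,0],"turn": [0,0,0]},
    {"slide": [0,0,0.3],"turn": [0,0,0.043]},
    {"slide": [0,0,0.3],"turn": [0,0,0.042]},
    {"slide": [0,0,0.4],"turn": [0,0,0]},
    {"slide": [0,0,0.3],"turn": [0,0,0]},
    {"slide": [0,0,0],"turn": [0,0,0]},
  ],
  grip=86,
)

```text
time_s: 26.0
ee_pos: [0.458, -0.3457, 0.1283]
tcp_rot: [0.99, -0.14, -0.003, -0.002]
force: [-0.2, 0.9, -0.2]
width: 0.0858
finger_force: 0.0
```

Run:
```python
from h import *
o=monitor.get_obs(); print(np.round(o['ee_pos'],4),*plaques('wrist',obs=o)); go([.4649,-.3494,-.0175],-.281,0,order='rt')
```

```text
[ 0.458  -0.3457  0.1283] (0.231, -0.2869, np.float32(1.291), [7.3, 160.4]) (0.312, -0.1207, np.float32(1.312), [75.2, 172.9]) (0.3917, -0.0882, np.float32(-0.67), [20.7, 86.5]) (0.2404, -0.5015, np.float32(1.267), [149.5, 208.4]) (0.4655, -0.3513, np.float32(-0.281), [60.7, 110.1]) (0.6299, -0.2525, np.float32(0.324), [44.7, 80.3])
slide [0.079 0.01  1.971] len mm 148.0 turn [-0.0003  0.0006  0.    ] rows>= 0.0
```

>>> arm_command(
  rows=[
    {"slide": [0,0,0.2],"turn": [0,0,0]},
    {"slide": [0,0,0.4],"turn": [0,0,0]},
    {"slide": [0,0,0.4],"turn": [0,0,0]},
    {"slide": [0,0,0.4],"turn": [0,0,0]},
    {"slide": [0,0,0.25],"turn": [0,0,0]},
    {"slide": [0,0,0.15],"turn": [0,0,0]},
    {"slide": [0,0,0.1],"turn": [0,0,0]},
    {"slide": [0,0,0],"turn": [0,0,0]},
    {"slide": [0,0,0],"turn": [0,0,0]},
  ],
)

```text
time_s: 26.95
ee_pos: [0.462, -0.3497, -0.0105]
tcp_rot: [0.99, -0.14, 0.001, 0.001]
force: [0.3, -0.6, -0.2]
width: 0.086
finger_force: 0.0
```

>>> arm_command(
  rows=[
    {"slide": [0.02,0,0.05],"turn": [0,0,0]},
    {"slide": [0.02,0,0.04],"turn": [0,0,0]},
    {"slide": [0,0,0],"turn": [0,0,0]},
    {"slide": [0,0,0],"turn": [0,0,0]},
  ],
)

```text
time_s: 27.35
ee_pos: [0.4641, -0.3499, -0.0184]
tcp_rot: [0.99, -0.14, -0.0, 0.0]
force: [0.3, 0.7, 0.6]
width: 0.0861
finger_force: 0.0
```

>>> arm_command(
  rows=[
    {"slide": [0,0,0],"turn": [0,0,0]},
    {"slide": [0,0,0],"turn": [0,0,0]},
    {"slide": [0,0,0],"turn": [0,0,0]},
    {"slide": [0,0,0],"turn": [0,0,0]},
    {"slide": [0,0,0],"turn": [0,0,0]},
    {"slide": [0,0,0],"turn": [0,0,0]},
  ],
  grip=50,
)

```text
time_s: 27.95
ee_pos: [0.4641, -0.35, -0.0184]
tcp_rot: [0.99, -0.14, 0.0, 0.0]
force: [0.2, 0.9, 0.3]
width: 0.0618
finger_force: 30.0
```

Run:
```python
from h import *
y=.012
o=monitor.get_obs(); s=np.array(o['ee_pos']); off=R.from_quat(o['tcp_rot']).inv().apply(np.array([.465,-.3498,.006])-s); print('offset in tool',off)
def at(p): return np.array(p)-Rt(YAW,.35).apply(off*[1,0,1])
P=at(board(.060,y,.006)); A=at(board(.060,y,.036)); print(P,A)
U=[s[0],s[1],.20]; go(U)
B=[A[0],A[1],.20]; r0=R.from_quat(o['tcp_rot'])
go(B,start=U); r=go(B,YAW,0,start=B); r2=go(B,YAW,.35,start=B,r0=r)
go(A,start=B,r0=r2); go(P,start=A,r0=r2)
```

```text
offset in tool [ 0.00082017 -0.00039606 -0.02437392]
[0.59656533 0.1910703  0.03903267] [0.58627955 0.1912246  0.06721385]
slide [ 0.     0.    -2.912] len mm 218.4 turn [0. 0. 0.] rows>= 0.0
slide [-4.380e-01 -7.384e+00 -1.000e-03] len mm 554.8 turn [0. 0. 0.] rows>= 0.0
slide [0. 0. 0.] len mm 0.0 turn [ 0.     -0.     -0.0848] rows>= 1.8
slide [0. 0. 0.] len mm 0.0 turn [0.     0.1114 0.    ] rows>= 2.3
slide [-0.607 -0.     1.663] len mm 132.8 turn [0. 0. 0.] rows>= 0.0
slide [ 0.  -0.   0.4] len mm 30.0 turn [0. 0. 0.] rows>= 0.0
```

>>> arm_command(
  rows=[
    {"slide": [0,0,-0.16],"turn": [0,0,0]},
    {"slide": [0,0,-0.35],"turn": [0,0,0]},
    {"slide": [0,0,-0.4],"turn": [0,0,0]},
    {"slide": [0,0,-0.4],"turn": [0,0,0]},
    {"slide": [0,0,-0.4],"turn": [0,0,0]},
    {"slide": [0,0,-0.4],"turn": [0,0,0]},
    {"slide": [0,0,-0.4],"turn": [0,0,0]},
    {"slide": [0,0,-0.4],"turn": [0,0,0]},
  ],
)

```text
time_s: 28.75
ee_pos: [0.4637, -0.3495, 0.2017]
tcp_rot: [0.99, -0.14, 0.0, 0.0]
force: [0.2, -0.3, -1.7]
width: 0.0618
finger_force: 30.0
```

>>> arm_command(
  rows=[
    {"slide": [-0.022,-0.2,0],"turn": [0,0,0]},
    {"slide": [-0.022,-0.38,0],"turn": [0,0,0]},
    {"slide": [-0.022,-0.4,0],"turn": [0,0,0]},
    {"slide": [-0.022,-0.4,0],"turn": [0,0,0]},
    {"slide": [-0.022,-0.4,0],"turn": [0,0,0]},
    {"slide": [-0.022,-0.4,0],"turn": [0,0,0]},
    {"slide": [-0.022,-0.4,0],"turn": [0,0,0]},
    {"slide": [-0.022,-0.4,0],"turn": [0,0,0]},
    {"slide": [-0.022,-0.4,0],"turn": [0,0,0]},
    {"slide": [-0.022,-0.4,0],"turn": [0,0,0]},
    {"slide": [-0.022,-0.4,0],"turn": [0,0,0]},
    {"slide": [-0.022,-0.4,0],"turn": [0,0,0]},
    {"slide": [-0.022,-0.4,0],"turn": [0,0,0]},
    {"slide": [-0.022,-0.4,0],"turn": [0,0,0]},
    {"slide": [-0.022,-0.4,0],"turn": [0,0,0]},
    {"slide": [-0.022,-0.4,0],"turn": [0,0,0]},
    {"slide": [-0.022,-0.4,0],"turn": [0,0,0]},
    {"slide": [-0.022,-0.4,0],"turn": [0,0,0]},
    {"slide": [-0.022,-0.3,0],"turn": [0,0,0]},
    {"slide": [-0.02,-0.104,0],"turn": [0,0,0]},
  ],
)

```text
time_s: 30.75
ee_pos: [0.5849, 0.1939, 0.1982]
tcp_rot: [0.99, -0.139, -0.001, -0.0]
force: [0.3, -0.3, -2.5]
width: 0.0615
finger_force: 30.0
```

>>> arm_command(
  rows=[
    {"slide": [0,0,0],"turn": [0,0,-0.043]},
    {"slide": [0,0,0],"turn": [0,0,-0.042]},
    {"slide": [0,0,0],"turn": [0,0.037,0]},
    {"slide": [0,0,0],"turn": [0,0.037,0]},
    {"slide": [0,0,0],"turn": [0,0.037,0]},
    {"slide": [-0.121,0,0.333],"turn": [0,0,0]},
    {"slide": [-0.121,0,0.333],"turn": [0,0,0]},
    {"slide": [-0.121,0,0.333],"turn": [0,0,0]},
    {"slide": [-0.121,0,0.333],"turn": [0,0,0]},
    {"slide": [-0.121,0,0.333],"turn": [0,0,0]},
    {"slide": [0,0,0],"turn": [0,0,0]},
    {"slide": [0,0,0],"turn": [0,0,0]},
    {"slide": [0,0,0],"turn": [0,0,0]},
  ],
)

```text
time_s: 32.05
ee_pos: [0.5873, 0.1914, 0.0686]
tcp_rot: [0.985, -0.007, 0.175, 0.001]
force: [0.3, 0.4, -1.5]
width: 0.0619
finger_force: 30.0
```

Run:
```python
from h import *
off=np.array([.0008,0,-.0244])
P=board(.060,.012,.006)-Rt(YAW,.35).apply(off); go(P,YAW,.35,order='rt')
```

```text
slide [-0.019  0.002  0.413] len mm 31.0 turn [-0.0002 -0.0004  0.0001] rows>= 0.0
```

>>> arm_command(
  rows=[
    {"slide": [-0.02,0,0.15],"turn": [0,0,0]},
    {"slide": [0,0,0.12],"turn": [0,0,0]},
    {"slide": [0,0,0.07],"turn": [0,0,0]},
    {"slide": [0,0,0.04],"turn": [0,0,0]},
    {"slide": [0,0,0.015],"turn": [0,0,0]},
    {"slide": [0,0,0.01],"turn": [0,0,0]},
    {"slide": [0,0,0.01],"turn": [0,0,0]},
    {"slide": [0,0,0],"turn": [0,0,0]},
  ],
)

```text
time_s: 32.85
ee_pos: [0.5948, 0.191, 0.0381]
tcp_rot: [0.985, -0.007, 0.173, 0.001]
force: [-6.0, -0.8, 5.6]
width: 0.0615
finger_force: 30.0
```

>>> arm_command(
  rows=[
    {"slide": [0,0,0],"turn": [0,0,0]},
    {"slide": [0,0,0],"turn": [0,0,0]},
    {"slide": [0,0,0],"turn": [0,0,0]},
    {"slide": [0,0,-0.1],"turn": [0,0,0]},
    {"slide": [0,0,-0.3],"turn": [0,0,0]},
    {"slide": [0,0,-0.4],"turn": [0,0,0]},
    {"slide": [0,0,-0.4],"turn": [0,0,0]},
    {"slide": [0,0,-0.4],"turn": [0,0,0]},
    {"slide": [0,0,-0.4],"turn": [0,0,0]},
    {"slide": [0,0,-0.3],"turn": [0,0,0]},
    {"slide": [0,0,0],"turn": [0,-0.037,0]},
    {"slide": [0,0,0],"turn": [0,-0.037,0]},
    {"slide": [0,0,0],"turn": [0,-0.037,0]},
    {"slide": [0,0,0],"turn": [0,0,0]},
    {"slide": [0,0,0],"turn": [0,0,0]},
  ],
  grip=79,
)

```text
time_s: 34.35
ee_pos: [0.5366, 0.1917, 0.1986]
tcp_rot: [1.0, -0.007, -0.0, 0.0]
force: [-0.3, -0.5, -0.6]
width: 0.0791
finger_force: 0.0
```

Run:
```python
from h import *
o=monitor.get_obs(); print(np.round(o['ee_pos'],4))
im=snap('top'); print('table',*plaques(im=im)); print('board top',*onboard('top',im=im)); print('wrist',*onboard('wrist',o))
s=np.array(o['ee_pos']); U=[s[0],s[1],.24]; A=[.6285,-.2490,.24]
go(U); r0=R.from_quat(o['tcp_rot']); go(A,start=U); go(A,.319,0,start=A)
```

```text
[0.5366 0.1917 0.1986]
table (0.5837, 0.1057, np.float32(0.03), [55.5, 96.5]) (0.5927, 0.2035, np.float32(0.081), [66.5, 120.3]) (0.6286, -0.249, np.float32(0.319), [40.4, 74.3])
board top (52.2, -81.9, 0.028, [53.3, 92.8]) (59.1, 8.8, 0.032, [61.8, 112.0]) (100.5, -412.1, 0.391, [36.8, 72.3])
wrist (54.2, -79.2, 0.001, [53.2, 94.6]) (61.0, 10.8, 0.001, [61.8, 112.3])
slide [ 0.02   0.002 -0.544] len mm 40.9 turn [0. 0. 0.] rows>= 0.0
slide [1.307e+00 5.859e+00 2.000e-03] len mm 450.2 turn [0. 0. 0.] rows>= 0.0
slide [0. 0. 0.] len mm 0.0 turn [ 1.000e-04  0.000e+00 -1.059e-01] rows>= 2.2
```

>>> arm_command(
  rows=[
    {"slide": [0.087,0.2,-0.14],"turn": [0,0,0]},
    {"slide": [0.087,0.4,-0.14],"turn": [0,0,0]},
    {"slide": [0.087,0.4,-0.14],"turn": [0,0,0]},
    {"slide": [0.087,0.4,-0.13],"turn": [0,0,0]},
    {"slide": [0.087,0.4,0],"turn": [0,0,0]},
    {"slide": [0.087,0.4,0],"turn": [0,0,0]},
    {"slide": [0.087,0.4,0],"turn": [0,0,0]},
    {"slide": [0.087,0.4,0],"turn": [0,0,0]},
    {"slide": [0.087,0.4,0],"turn": [0,0,0]},
    {"slide": [0.087,0.4,0],"turn": [0,0,0]},
    {"slide": [0.087,0.4,0],"turn": [0,0,0]},
    {"slide": [0.087,0.4,0],"turn": [0,0,0]},
    {"slide": [0.087,0.4,0],"turn": [0,0,0]},
    {"slide": [0.087,0.4,0],"turn": [0,0,0]},
    {"slide": [0.087,0.4,0],"turn": [0,0,0]},
    {"slide": [0,0.059,0.1],"turn": [0,0,-0.036]},
    {"slide": [0,0,0.3],"turn": [0,0,-0.035]},
    {"slide": [0,0,0.4],"turn": [0,0,-0.035]},
    {"slide": [0,0,0.4],"turn": [0,0,0]},
    {"slide": [0,0,0],"turn": [0,0,0]},
  ],
  grip=70,
)

```text
time_s: 36.45
ee_pos: [0.6246, -0.248, 0.1475]
tcp_rot: [0.987, 0.159, -0.003, -0.002]
force: [0.0, 0.7, -0.6]
width: 0.0697
finger_force: 0.0
```

>>> arm_command(
  rows=[
    {"slide": [0,0,0.3],"turn": [0,0,0]},
    {"slide": [0,0,0.4],"turn": [0,0,0]},
    {"slide": [0,0,0.4],"turn": [0,0,0]},
    {"slide": [0,0,0.4],"turn": [0,0,0]},
    {"slide": [0,0,0.2],"turn": [0,0,0]},
    {"slide": [0,0,0.1],"turn": [0,0,0]},
    {"slide": [0,0,0.1],"turn": [0,0,0]},
    {"slide": [0,0,0.1],"turn": [0,0,0]},
    {"slide": [0,0,0],"turn": [0,0,0]},
    {"slide": [0,0,0],"turn": [0,0,0]},
    {"slide": [0,0,0],"turn": [0,0,0]},
  ],
)

```text
time_s: 37.55
ee_pos: [0.6287, -0.2491, 0.0014]
tcp_rot: [0.987, 0.159, 0.001, 0.0]
force: [-0.2, -0.4, -0.0]
width: 0.0701
finger_force: 0.0
```

Run:
```python
from h import *
go([.6285,-.249,-.0175],.319,0,order='rt')
```

```text
slide [-0.002 -0.002  0.251] len mm 18.9 turn [ 0.0003 -0.0003 -0.0001] rows>= 0.0
```

>>> arm_command(
  rows=[
    {"slide": [0,0,0.08],"turn": [0,0,0]},
    {"slide": [0,0,0.08],"turn": [0,0,0]},
    {"slide": [0,0,0.05],"turn": [0,0,0]},
    {"slide": [0,0,0.03],"turn": [0,0,0]},
    {"slide": [0,0,0],"turn": [0,0,0]},
    {"slide": [0,0,0],"turn": [0,0,0]},
  ],
)

```text
time_s: 38.15
ee_pos: [0.6282, -0.2489, -0.0175]
tcp_rot: [0.987, 0.159, -0.0, 0.0]
force: [-0.3, -0.6, 0.8]
width: 0.0696
finger_force: 0.0
```

>>> arm_command(
  rows=[
    {"slide": [0,0,0],"turn": [0,0,0]},
    {"slide": [0,0,0],"turn": [0,0,0]},
    {"slide": [0,0,0],"turn": [0,0,0]},
    {"slide": [0,0,0],"turn": [0,0,0]},
    {"slide": [0,0,0],"turn": [0,0,0]},
    {"slide": [0,0,0],"turn": [0,0,0]},
  ],
  grip=30,
)

```text
time_s: 38.75
ee_pos: [0.6283, -0.2488, -0.0173]
tcp_rot: [0.987, 0.159, 0.0, 0.0]
force: [0.3, 0.0, 1.0]
width: 0.0415
finger_force: 30.0
```

Run:
```python
from h import *
y=.094
o=monitor.get_obs(); s=np.array(o['ee_pos']); off=np.array([0,0,-(.006-s[2])])
def at(p): return np.array(p)-Rt(YAW,.35).apply(off)
P=at(board(.040,y,.006)); A=at(board(.040,y,.036)); print(P,A)
U=[s[0],s[1],.20]; go(U)
B=[A[0],A[1],.20]; r0=R.from_quat(o['tcp_rot'])
go(B,start=U); r=go(B,YAW,0,start=B); r2=go(B,YAW,.35,start=B,r0=r)
go(A,start=B,r0=r2); go(P,start=A,r0=r2)
```

```text
[0.57940329 0.27333698 0.03348889] [0.56911751 0.27349127 0.06167008]
slide [ 0.000e+00  1.000e-03 -2.897e+00] len mm 217.3 turn [0. 0. 0.] rows>= 0.0
slide [ 1.434e+00 -6.861e+00 -1.000e-03] len mm 525.7 turn [0. 0. 0.] rows>= 0.0
slide [0. 0. 0.] len mm 0.0 turn [ 1.000e-04 -1.000e-04  1.063e-01] rows>= 2.2
slide [0. 0. 0.] len mm 0.0 turn [0.     0.1114 0.    ] rows>= 2.3
slide [-0.632 -0.     1.733] len mm 138.3 turn [0. 0. 0.] rows>= 0.0
slide [0.  0.  0.4] len mm 30.0 turn [0. 0. 0.] rows>= 0.0
```

>>> arm_command(
  rows=[
    {"slide": [0,0,-0.15],"turn": [0,0,0]},
    {"slide": [0,0,-0.35],"turn": [0,0,0]},
    {"slide": [0,0,-0.4],"turn": [0,0,0]},
    {"slide": [0,0,-0.4],"turn": [0,0,0]},
    {"slide": [0,0,-0.4],"turn": [0,0,0]},
    {"slide": [0,0,-0.4],"turn": [0,0,0]},
    {"slide": [0,0,-0.4],"turn": [0,0,0]},
    {"slide": [0,0,-0.4],"turn": [0,0,0]},
  ],
)

```text
time_s: 39.55
ee_pos: [0.6279, -0.2486, 0.2021]
tcp_rot: [0.987, 0.159, 0.0, 0.0]
force: [1.0, -0.4, -0.9]
width: 0.0414
finger_force: 30.0
```

>>> arm_command(
  rows=[
    {"slide": [0.072,-0.2,0],"turn": [0,0,0]},
    {"slide": [0.072,-0.38,0],"turn": [0,0,0]},
    {"slide": [0.072,-0.38,0],"turn": [0,0,0]},
    {"slide": [0.072,-0.38,0],"turn": [0,0,0]},
    {"slide": [0.072,-0.38,0],"turn": [0,0,0]},
    {"slide": [0.072,-0.38,0],"turn": [0,0,0]},
    {"slide": [0.072,-0.38,0],"turn": [0,0,0]},
    {"slide": [0.072,-0.38,0],"turn": [0,0,0]},
    {"slide": [0.072,-0.38,0],"turn": [0,0,0]},
    {"slide": [0.072,-0.38,0],"turn": [0,0,0]},
    {"slide": [0.072,-0.38,0],"turn": [0,0,0]},
    {"slide": [0.072,-0.38,0],"turn": [0,0,0]},
    {"slide": [0.072,-0.38,0],"turn": [0,0,0]},
    {"slide": [0.072,-0.38,0],"turn": [0,0,0]},
    {"slide": [0.072,-0.38,0],"turn": [0,0,0]},
    {"slide": [0.072,-0.38,0],"turn": [0,0,0]},
    {"slide": [0.072,-0.38,0],"turn": [0,0,0]},
    {"slide": [0.072,-0.35,0],"turn": [0,0,0]},
    {"slide": [0.07,-0.17,0],"turn": [0,0,0]},
    {"slide": [0.068,-0.061,0],"turn": [0,0,0]},
  ],
)

```text
time_s: 41.55
ee_pos: [0.5679, 0.2749, 0.1992]
tcp_rot: [0.987, 0.16, -0.001, 0.0]
force: [-0.2, 0.1, -0.9]
width: 0.0418
finger_force: 30.0
```

>>> arm_command(
  rows=[
    {"slide": [0,0,0],"turn": [0,0,0.036]},
    {"slide": [0,0,0],"turn": [0,0,0.035]},
    {"slide": [0,0,0],"turn": [0,0,0.035]},
    {"slide": [0,0,0],"turn": [0,0.037,0]},
    {"slide": [0,0,0],"turn": [0,0.037,0]},
    {"slide": [0,0,0],"turn": [0,0.037,0]},
    {"slide": [-0.126,0,0.346],"turn": [0,0,0]},
    {"slide": [-0.126,0,0.346],"turn": [0,0,0]},
    {"slide": [-0.126,0,0.346],"turn": [0,0,0]},
    {"slide": [-0.126,0,0.346],"turn": [0,0,0]},
    {"slide": [-0.126,0,0.346],"turn": [0,0,0]},
    {"slide": [0,0,0],"turn": [0,0,0]},
    {"slide": [0,0,0],"turn": [0,0,0]},
    {"slide": [0,0,0],"turn": [0,0,0]},
  ],
)

```text
time_s: 42.95
ee_pos: [0.5705, 0.2738, 0.0638]
tcp_rot: [0.985, -0.007, 0.175, 0.001]
force: [0.4, -0.1, -0.6]
width: 0.0414
finger_force: 30.0
```

Run:
```python
from h import *
off=np.array([0,0,-.0233])
P=board(.040,.094,.006)-Rt(YAW,.35).apply(off); go(P,YAW,.35,order='rt')
```

```text
slide [-0.027  0.004  0.42 ] len mm 31.6 turn [-0.0004 -0.0005 -0.    ] rows>= 0.0
```

>>> arm_command(
  rows=[
    {"slide": [-0.02,0,0.15],"turn": [0,0,0]},
    {"slide": [0,0,0.12],"turn": [0,0,0]},
    {"slide": [0,0,0.07],"turn": [0,0,0]},
    {"slide": [0,0,0.04],"turn": [0,0,0]},
    {"slide": [0,0,0.015],"turn": [0,0,0]},
    {"slide": [0,0,0.01],"turn": [0,0,0]},
    {"slide": [0,0,0.01],"turn": [0,0,0]},
    {"slide": [0,0,0],"turn": [0,0,0]},
  ],
)

```text
time_s: 43.75
ee_pos: [0.5782, 0.2735, 0.0327]
tcp_rot: [0.985, -0.007, 0.174, 0.001]
force: [-1.5, -0.6, 1.7]
width: 0.0413
finger_force: 30.0
```

>>> arm_command(
  rows=[
    {"slide": [0,0,0],"turn": [0,0,0]},
    {"slide": [0,0,0],"turn": [0,0,0]},
    {"slide": [0,0,0],"turn": [0,0,0]},
    {"slide": [0,0,-0.1],"turn": [0,0,0]},
    {"slide": [0,0,-0.3],"turn": [0,0,0]},
    {"slide": [0,0,-0.4],"turn": [0,0,0]},
    {"slide": [0,0,-0.4],"turn": [0,0,0]},
    {"slide": [0,0,-0.4],"turn": [0,0,0]},
    {"slide": [0,0,-0.4],"turn": [0,0,0]},
    {"slide": [0,0,-0.4],"turn": [0,0,0]},
    {"slide": [0,0,-0.4],"turn": [0,0,0]},
    {"slide": [0,0,0],"turn": [0,-0.037,0]},
    {"slide": [0,0,0],"turn": [0,-0.037,0]},
    {"slide": [0,0,0],"turn": [0,-0.037,0]},
    {"slide": [0,0,0],"turn": [0,0,0]},
    {"slide": [0,0,0],"turn": [0,0,0]},
  ],
  grip=59,
)

```text
time_s: 45.35
ee_pos: [0.5065, 0.2741, 0.2289]
tcp_rot: [1.0, -0.008, -0.0, 0.0]
force: [-0.0, 0.1, -0.2]
width: 0.0589
finger_force: 0.0
```

Run:
```python
from h import *
o=monitor.get_obs(); print(np.round(o['ee_pos'],4),o['time_s'])
im=snap('top','t2.png'); print('board top',*onboard('top',im=im)); print('wrist',*onboard('wrist',o))
s=np.array(o['ee_pos']); U=[s[0],s[1],.30]; A=[.60,-.068,.30]
go(U); go(A,start=U)
```

```text
[0.5065 0.2741 0.2289] 45.35
board top (52.1, -82.0, -0.005, [52.5, 94.4]) (59.0, 45.8, -1.566, [112.3, 134.9])
wrist (42.6, 92.9, 0.008, [42.3, 77.1]) (53.5, -78.0, 0.003, [55.4, 94.0]) (60.2, 12.0, 0.002, [62.9, 112.0])
slide [ 0.02   0.003 -0.94 ] len mm 70.5 turn [0. 0. 0.] rows>= 0.0
slide [1.310e+00 4.544e+00 2.000e-03] len mm 354.7 turn [0. 0. 0.] rows>= 0.0
```

All three plaques lie straight on the board: L at (60,11), M at (53,−80) and S at (42,93) mm in the board frame. Next is the wand.

>>> arm_command(
  rows=[
    {"slide": [0.1,0.2,-0.15],"turn": [0,0,0]},
    {"slide": [0.1,0.35,-0.2],"turn": [0,0,0]},
    {"slide": [0.1,0.4,-0.2],"turn": [0,0,0]},
    {"slide": [0.1,0.4,-0.2],"turn": [0,0,0]},
    {"slide": [0.1,0.4,-0.19],"turn": [0,0,0]},
    {"slide": [0.1,0.4,0],"turn": [0,0,0]},
    {"slide": [0.1,0.4,0],"turn": [0,0,0]},
    {"slide": [0.1,0.4,0],"turn": [0,0,0]},
    {"slide": [0.1,0.4,0],"turn": [0,0,0]},
    {"slide": [0.1,0.4,0],"turn": [0,0,0]},
    {"slide": [0.1,0.4,0],"turn": [0,0,0]},
    {"slide": [0.1,0.3,0],"turn": [0,0,0]},
    {"slide": [0.1,0.094,0],"turn": [0,0,0]},
    {"slide": [0,0,0],"turn": [0,0,0]},
    {"slide": [0,0,0],"turn": [0,0,0]},
  ],
  grip=60,
)

```text
time_s: 46.95
ee_pos: [0.5987, -0.0669, 0.3006]
tcp_rot: [1.0, -0.007, 0.0, -0.0]
force: [0.4, -0.5, 0.5]
width: 0.06
finger_force: 0.0
```

Run:
```python
from h import *
o=monitor.get_obs(); print(np.round(o['ee_pos'],4),np.round(o['tcp_rot'],4))
snap('wrist','w8.png')
for n in ['wand','wand_pad']: print(n,[np.round(r['xyz'],4).tolist() for r in models.mark_of('wrist',n)[:2]],[np.round(r['xyz'],4).tolist() for r in models.boxes_of('wrist',n)[:2]])
```

```text
[ 0.5987 -0.0669  0.3006] [ 1.0e+00 -6.8e-03  2.0e-04 -2.0e-04]
wand [[0.6591, -0.0702, 0.0074], [0.6021, 0.1787, -0.0021]] [[0.6596, -0.0693, 0.0464], [0.6015, 0.0967, 0.0571]]
wand_pad [[0.3069, -0.1805, 0.0022], [0.7717, 0.1679, -0.001]] [[0.2855, -0.1774, 0.0069], [0.7719, 0.1655, 0.0106]]
```

View pics/w8.png

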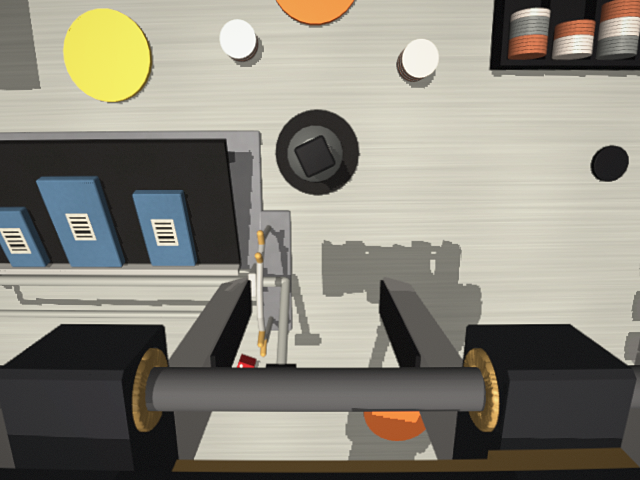

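Run:
```python
from h import *
im=cv2.imread('pics/w8.png'); c=im[100:205,265:370]; c=cv2.resize(c,None,fx=5,fy=5,interpolation=cv2.INTER_CUBIC)
c=np.clip(c.astype(float)*2.2,0,255).astype(np.uint8); cv2.imwrite('pics/c9.png',c)
```

View pics/c9.png

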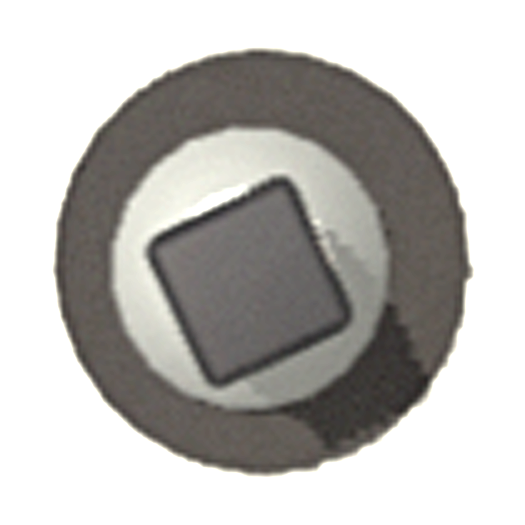

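The crop shows the wand's square top with corners at about (285,180), (350,318), (217,382) and (152,243) crop px, on the black pad centred at (262,261).

Run:
```python
from h import *
o=monitor.get_obs()
q=np.array([(285,180),(350,318),(217,382),(152,243)])/5+[265,100]
P=onplane('wrist',q,.126,o)[:,:2]; print(P.round(4),P.mean(0).round(4))
d=P-np.roll(P,1,0); print(np.linalg.norm(d,axis=1).round(4), (np.arctan2(d[:,1],d[:,0])%(np.pi/2)).round(3))
t=np.linspace(0,6.28,60); ci=np.c_[262.5+205.5*np.cos(t),261.5+211.5*np.sin(t)]/5+[265,100]
C=onplane('wrist',ci,.008,o); (x,y),r=cv2.minEnclosingCircle((C[:,:2]*1000).astype(np.float32)); print('pad',x,y,r,C.mean(0))
c=P.mean(0); a=(np.arctan2(d[:,1],d[:,0])%(np.pi/2)).mean()
for yaw in (a,a-np.pi/2): r=go([c[0],c[1],.20],yaw,0,order='rt')
print(a,o['qpos'])
```

```text
[[ 0.6758 -0.0749]
 [ 0.6514 -0.0864]
 [ 0.6403 -0.0622]
 [ 0.6651 -0.0509]] [ 0.6581 -0.0686]
[0.0262 0.0269 0.0267 0.0273] [0.418 0.442 0.431 0.425]
pad 658.2617797851562 -71.48756408691406 48.943580627441406 [ 0.65882404 -0.07227901  0.008     ]
slide [0.709 0.352 1.338] len mm 116.6 turn [ 0.000e+00 -1.000e-04 -1.407e-01] rows>= 2.9
slide [ 0.352 -0.709  1.338] len mm 116.6 turn [-0.000e+00 -1.000e-04  3.593e-01] rows>= 7.5
0.4292322029229805 [-2.26385479e-01  2.80143356e-01  1.21966968e+00  5.29492973e-05
  1.64159950e+00  1.35726589e+00]
```

>>> arm_command(
  rows=[
    {"slide": [0,0,0],"turn": [0,0,-0.047]},
    {"slide": [0,0,0],"turn": [0,0,-0.047]},
    {"slide": [0,0,0],"turn": [0,0,-0.047]},
    {"slide": [0.142,0.071,0.268],"turn": [0,0,0]},
    {"slide": [0.142,0.071,0.268],"turn": [0,0,0]},
    {"slide": [0.142,0.071,0.268],"turn": [0,0,0]},
    {"slide": [0.142,0.071,0.268],"turn": [0,0,0]},
    {"slide": [0.142,0.071,0.268],"turn": [0,0,0]},
    {"slide": [0,0,0],"turn": [0,0,0]},
    {"slide": [0,0,0],"turn": [0,0,0]},
    {"slide": [0,0,0],"turn": [0,0,0]},
  ],
)

```text
time_s: 48.3
ee_pos: [0.6587, -0.0696, 0.2011]
tcp_rot: [0.977, 0.213, 0.001, 0.0]
force: [0.6, 0.6, -0.0]
width: 0.0598
finger_force: 0.0
```

Run:
```python
from h import *
go([.6582,-.069,.057],.429,0,order='rt')
```

```text
slide [-0.003 -0.011  1.921] len mm 144.1 turn [ 0.0004 -0.0005  0.    ] rows>= 0.0
```

>>> arm_command(
  rows=[
    {"slide": [0,0,0.2],"turn": [0,0,0]},
    {"slide": [0,0,0.35],"turn": [0,0,0]},
    {"slide": [0,0,0.35],"turn": [0,0,0]},
    {"slide": [0,0,0.35],"turn": [0,0,0]},
    {"slide": [0,0,0.3],"turn": [0,0,0]},
    {"slide": [0,0,0.2],"turn": [0,0,0]},
    {"slide": [0,0,0.17],"turn": [0,0,0]},
    {"slide": [0,0,0],"turn": [0,0,0]},
    {"slide": [0,0,0],"turn": [0,0,0]},
    {"slide": [0,0,0],"turn": [0,0,0]},
    {"slide": [0,0,0],"turn": [0,0,0]},
  ],
)

```text
time_s: 49.4
ee_pos: [0.6594, -0.07, 0.0568]
tcp_rot: [0.977, 0.213, 0.001, 0.0]
force: [0.0, 0.5, 0.4]
width: 0.0601
finger_force: 0.0
```

>>> arm_command(
  rows=[
    {"slide": [0,0,0],"turn": [0,0,0]},
    {"slide": [0,0,0],"turn": [0,0,0]},
    {"slide": [0,0,0],"turn": [0,0,0]},
    {"slide": [0,0,0],"turn": [0,0,0]},
    {"slide": [0,0,0],"turn": [0,0,0]},
    {"slide": [0,0,0],"turn": [0,0,0]},
    {"slide": [0,0,0],"turn": [0,0,0]},
  ],
  grip=20,
)

```text
time_s: 50.1
ee_pos: [0.6582, -0.0697, 0.0552]
tcp_rot: [0.977, 0.213, -0.0, -0.0]
force: [-0.5, 0.5, -0.8]
width: 0.0299
finger_force: 30.0
```

Run:
```python
from h import *
o=monitor.get_obs(); s=np.array(o['ee_pos']); print(s,o['width'])
U=[s[0],s[1],.25]; go(U)
bk=-(s[2]-.008)-.07; print('back',bk)
A=tool_at(board(.060,.0115,.006),YAW,.35,bk); print('scan L',A)
B=[A[0],A[1],.25]; go(B,start=U); r=go(B,YAW,0,start=B); r2=go(B,YAW,.35,start=B,r0=r); go(A,start=B,r0=r2)
M=tool_at(board(.053,-.080,.006),YAW,.35,bk);S=tool_at(board(.042,.093,.006),YAW,.35,bk)
go(M,start=A,r0=r2); go(S,start=M,r0=r2); print(M,S)
```

```text
[ 0.65823629 -0.06969004  0.05517856] 0.029881566875417705
slide [-2.000e-03 -1.000e-03 -2.598e+00] len mm 194.8 turn [0. 0. 0.] rows>= 0.0
back -0.1171785551304041
scan L [0.54879561 0.19128684 0.17228444]
slide [ 1.200e-01 -3.771e+00  2.000e-03] len mm 283.0 turn [0. 0. 0.] rows>= 0.0
slide [0. 0. 0.] len mm 0.0 turn [-1.000e-04  3.000e-04  1.413e-01] rows>= 3.0
slide [0. 0. 0.] len mm 0.0 turn [0.     0.1114 0.    ] rows>= 2.3
slide [-0.355 -0.     0.973] len mm 77.7 turn [0. 0. 0.] rows>= 0.0
slide [-0.093  1.22  -0.   ] len mm 91.8 turn [0. 0. 0.] rows>= 0.0
slide [-0.147 -2.307 -0.   ] len mm 173.3 turn [0. 0. 0.] rows>= 0.0
[0.54084829 0.09989577 0.16988416] [0.53311126 0.2730313  0.16611228]
```

>>> arm_command(
  rows=[
    {"slide": [0,0,-0.1],"turn": [0,0,0]},
    {"slide": [0,0,-0.3],"turn": [0,0,0]},
    {"slide": [0,0,-0.38],"turn": [0,0,0]},
    {"slide": [0,0,-0.38],"turn": [0,0,0]},
    {"slide": [0,0,-0.38],"turn": [0,0,0]},
    {"slide": [0,0,-0.38],"turn": [0,0,0]},
    {"slide": [0,0,-0.38],"turn": [0,0,0]},
    {"slide": [0,0,-0.3],"turn": [0,0,0]},
    {"slide": [0,0,0],"turn": [0,0,0]},
  ],
)

```text
time_s: 51.0
ee_pos: [0.6606, -0.0703, 0.2549]
tcp_rot: [0.977, 0.213, 0.004, 0.002]
force: [0.4, -1.2, -2.4]
width: 0.0296
finger_force: 30.0
```

>>> arm_command(
  rows=[
    {"slide": [0.01,-0.15,0],"turn": [0,0,0]},
    {"slide": [0.01,-0.32,0],"turn": [0,0,0]},
    {"slide": [0.01,-0.38,0],"turn": [0,0,0]},
    {"slide": [0.01,-0.38,0],"turn": [0,0,0]},
    {"slide": [0.01,-0.38,0],"turn": [0,0,0]},
    {"slide": [0.01,-0.38,0],"turn": [0,0,0]},
    {"slide": [0.01,-0.38,0],"turn": [0,0,0]},
    {"slide": [0.01,-0.38,0],"turn": [0,0,0]},
    {"slide": [0.01,-0.38,0],"turn": [0,0,0]},
    {"slide": [0.01,-0.34,0],"turn": [0,0,0]},
    {"slide": [0.01,-0.2,0],"turn": [0,0,0]},
    {"slide": [0.01,-0.101,0],"turn": [0,0,0]},
    {"slide": [0,0,0],"turn": [0,0,0.03]},
    {"slide": [0,0,0],"turn": [0,0,0.037]},
    {"slide": [0,0,0],"turn": [0,0,0.037]},
    {"slide": [0,0,0],"turn": [0,0,0.037]},
    {"slide": [0,0,0],"turn": [0,0.037,0]},
    {"slide": [0,0,0],"turn": [0,0.037,0]},
    {"slide": [0,0,0],"turn": [0,0.037,0]},
    {"slide": [0,0,0],"turn": [0,0,0]},
  ],
)

```text
time_s: 53.0
ee_pos: [0.5421, 0.1896, 0.2468]
tcp_rot: [0.986, -0.006, 0.169, 0.003]
force: [-1.6, 0.2, -2.5]
width: 0.0299
finger_force: 30.0
```

Run:
```python
from h import *
o=monitor.get_obs(); bk=-.1172; print(np.round(o['ee_pos'],4),o['width'])
im=snap('wrist','w10.png'); print(*onboard('wrist',o,im),sep='\n'); im=snap('top'); print(*onboard('top',im=im),sep='\n')
go(tool_at(board(.060,.0115,.006),YAW,.35,bk),YAW,.35,order='rt')
for c in ('wrist','top','side'):
  if c=='side': snap(c)
  print(c,[np.round(r['xyz'],4).tolist() for r in models.mark_of(c,'wand')[:1]],[np.round(r['xyz'],4).tolist() for r in models.mark_of(c,'wand_spot')[:1]])
r=R.from_quat(o['tcp_rot']); print('expected wand',o['ee_pos']+r.apply([0,0,.0472]),o['ee_pos']+r.apply([0,0,.1172]))
```

```text
[0.5421 0.1896 0.2468] 0.02986426803126168
(42.1, 92.1, 0.009, [43.5, 76.1])
(52.7, -79.7, 0.001, [53.2, 94.4])
(96.8, 11.1, -1.557, [37.9, 62.0])
(-342.1, 379.4, -0.102, [49.2, 169.1])
(52.2, -81.7, 0.029, [52.8, 92.8])
(59.2, 9.2, 0.012, [62.1, 112.1])
slide [-0.36  -0.005  0.98 ] len mm 78.3 turn [0.0001 0.0009 0.0003] rows>= 0.0
wrist [[0.561, 0.1893, 0.2026]] [[0.5592, 0.188, 0.1978]]
top [] [[0.4333, -0.0252, 0.1193]]
side [[0.5665, 0.1922, 0.207]] []
expected wand [0.55788143 0.18929583 0.20231968] [0.58122152 0.18878761 0.13632739]
```

View pics/w10.png

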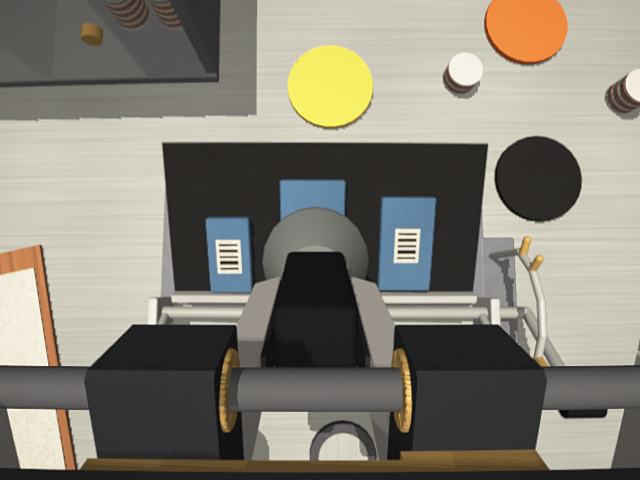

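The wand is held over the middle (large) plaque. The empty black pad is at (538,178) and all the plaques are in place.

>>> arm_command(
  rows=[
    {"slide": [-0.05,0,0.13],"turn": [0,0,0]},
    {"slide": [-0.08,0,0.22],"turn": [0,0,0]},
    {"slide": [-0.08,0,0.22],"turn": [0,0,0]},
    {"slide": [-0.08,0,0.22],"turn": [0,0,0]},
    {"slide": [-0.05,0,0.13],"turn": [0,0,0]},
    {"slide": [-0.02,0,0.06],"turn": [0,0,0]},
    {"slide": [0,0,0],"turn": [0,0,0]},
    {"slide": [0,0,0],"turn": [0,0,0]},
    {"slide": [0,0,0],"turn": [0,0,0]},
    {"slide": [0,0,0],"turn": [0,0,0]},
  ],
)

```text
time_s: 54.45
ee_pos: [0.5495, 0.1914, 0.1732]
tcp_rot: [0.985, -0.007, 0.174, 0.001]
force: [-0.5, 0.1, -3.6]
width: 0.0296
finger_force: 30.0
```

Run:
```python
from h import *
o=monitor.get_obs(); bk=-.1172; go(tool_at(board(.060,.011,.006),YAW,.35,bk),YAW,.35,order='rt')
r=R.from_quat(o['tcp_rot']); sp=o['ee_pos']+r.apply([0,0,.1172]); print('spot in board',RB.inv().apply(sp-O))
snap('side'); print([np.round(r['xyz'],4).tolist() for r in models.mark_of('side','wand')[:1]],[np.round(r['xyz'],4).tolist() for r in models.mark_of('side','wand_spot')[:1]],o['ee_pos']+r.apply([0,0,.0472]))
im=snap('wrist'); print(*onboard('wrist',o,im),sep='\n')
```

```text
slide [-0.013  0.008  0.008] len mm 1.3 turn [-0.0002 -0.0001  0.0002] rows>= 0.0
spot in board [0.0609785  0.011684   0.00658466]
[[0.5642, 0.1912, 0.1332]] [] [0.56567014 0.19117068 0.12884298]
(41.4, 91.8, 0.006, [43.3, 76.2])
(52.2, -79.1, 0.001, [53.3, 93.7])
(92.5, 11.1, -1.566, [44.4, 61.8])
```

>>> arm_command(
  rows=[
    {"slide": [0,0,0],"turn": [0,0,0]},
    {"slide": [0,0,0],"turn": [0,0,0]},
    {"slide": [0,0,0],"turn": [0,0,0]},
    {"slide": [0,0,0],"turn": [0,0,0]},
    {"slide": [0,0,0],"turn": [0,0,0]},
    {"slide": [0,0,0],"turn": [0,0,0]},
    {"slide": [0,0,0],"turn": [0,0,0]},
    {"slide": [0,0,0],"turn": [0,0,0]},
    {"slide": [0,0,0],"turn": [0,0,0]},
    {"slide": [0,0,0],"turn": [0,0,0]},
    {"slide": [0,0,0],"turn": [0,0,0]},
    {"slide": [0,0,0],"turn": [0,0,0]},
    {"slide": [0,0,0],"turn": [0,0,0]},
    {"slide": [0,0,0],"turn": [0,0,0]},
    {"slide": [0,0,0],"turn": [0,0,0]},
    {"slide": [0,0,0],"turn": [0,0,0]},
    {"slide": [0,0,0],"turn": [0,0,0]},
    {"slide": [0,0,0],"turn": [0,0,0]},
    {"slide": [0,0,0],"turn": [0,0,0]},
    {"slide": [0,0,0],"turn": [0,0,0]},
  ],
)

```text
time_s: 56.65
ee_pos: [0.5489, 0.1912, 0.1723]
tcp_rot: [0.985, -0.007, 0.174, 0.001]
force: [1.2, -0.1, -2.6]
width: 0.0296
finger_force: 30.0
```

>>> arm_command(
  rows=[
    {"slide": [-0.01,0.1,0],"turn": [0,0,0]},
    {"slide": [-0.02,0.2,0],"turn": [0,0,0]},
    {"slide": [-0.02,0.25,0],"turn": [0,0,0]},
    {"slide": [-0.02,0.25,0],"turn": [0,0,0]},
    {"slide": [-0.02,0.22,0],"turn": [0,0,0]},
    {"slide": [-0.01,0.15,0],"turn": [0,0,0]},
    {"slide": [-0.005,0.055,0],"turn": [0,0,0]},
    {"slide": [0,0,0],"turn": [0,0,0]},
    {"slide": [0,0,0],"turn": [0,0,0]},
    {"slide": [0,0,0],"turn": [0,0,0]},
  ],
)

```text
time_s: 57.65
ee_pos: [0.5403, 0.0999, 0.1696]
tcp_rot: [0.985, -0.007, 0.174, 0.001]
force: [-0.1, -0.2, -2.6]
width: 0.0296
finger_force: 30.0
```

Run:
```python
from h import *
o=monitor.get_obs(); bk=-.1172; go(tool_at(board(.053,-.080,.006),YAW,.35,bk),YAW,.35,order='rt')
im=snap('wrist'); print(*onboard('wrist',o,im),sep='\n'); im=snap('top'); print(*onboard('top',im=im),sep='\n')
```

```text
slide [ 0.008  0.    -0.001] len mm 0.6 turn [-0.0002  0.0004  0.0004] rows>= 0.0
(40.9, 89.5, 0.008, [45.9, 75.5])
(82.4, -80.9, -1.569, [30.6, 51.9])
(58.5, 9.3, 0.002, [63.2, 109.9])
(52.0, 2.6, 1.55, [126.2, 222.4])
```

>>> arm_command(
  rows=[
    {"slide": [0,0,0],"turn": [0,0,0]},
    {"slide": [0,0,0],"turn": [0,0,0]},
    {"slide": [0,0,0],"turn": [0,0,0]},
    {"slide": [0,0,0],"turn": [0,0,0]},
    {"slide": [0,0,0],"turn": [0,0,0]},
    {"slide": [0,0,0],"turn": [0,0,0]},
    {"slide": [0,0,0],"turn": [0,0,0]},
    {"slide": [0,0,0],"turn": [0,0,0]},
    {"slide": [0,0,0],"turn": [0,0,0]},
    {"slide": [0,0,0],"turn": [0,0,0]},
    {"slide": [0,0,0],"turn": [0,0,0]},
    {"slide": [0,0,0],"turn": [0,0,0]},
    {"slide": [0,0,0],"turn": [0,0,0]},
    {"slide": [0,0,0],"turn": [0,0,0]},
    {"slide": [0,0,0],"turn": [0,0,0]},
    {"slide": [0,0,0],"turn": [0,0,0]},
    {"slide": [0,0,0],"turn": [0,0,0]},
    {"slide": [0,0,0],"turn": [0,0,0]},
    {"slide": [0,0,0],"turn": [0,0,0]},
    {"slide": [0,0,0],"turn": [0,0,0]},
  ],
)

```text
time_s: 59.75
ee_pos: [0.5402, 0.0994, 0.1696]
tcp_rot: [0.985, -0.007, 0.173, 0.001]
force: [0.7, 0.6, -2.4]
width: 0.0298
finger_force: 30.0
```

>>> arm_command(
  rows=[
    {"slide": [-0.01,-0.12,0],"turn": [0,0,0]},
    {"slide": [-0.02,-0.25,0],"turn": [0,0,0]},
    {"slide": [-0.02,-0.35,0],"turn": [0,0,0]},
    {"slide": [-0.02,-0.35,0],"turn": [0,0,0]},
    {"slide": [-0.02,-0.35,0],"turn": [0,0,0]},
    {"slide": [-0.02,-0.35,0],"turn": [0,0,0]},
    {"slide": [-0.02,-0.3,0],"turn": [0,0,0]},
    {"slide": [-0.01,-0.16,0],"turn": [0,0,0]},
    {"slide": [-0.007,-0.077,0],"turn": [0,0,0]},
    {"slide": [0,0,0],"turn": [0,0,0]},
    {"slide": [0,0,0],"turn": [0,0,0]},
    {"slide": [0,0,0],"turn": [0,0,0]},
    {"slide": [0,0,0],"turn": [0,0,0]},
  ],
)

```text
time_s: 61.05
ee_pos: [0.5324, 0.2717, 0.1659]
tcp_rot: [0.985, -0.008, 0.174, 0.001]
force: [0.6, -0.2, -2.3]
width: 0.0301
finger_force: 30.0
```

Run:
```python
from h import *
o=monitor.get_obs(); bk=-.1172; go(tool_at(board(.042,.0925,.006),YAW,.35,bk),YAW,.35,order='rt')
im=snap('wrist','w11.png'); print(*onboard('wrist',o,im),sep='\n')
```

```text
slide [ 0.009 -0.011 -0.   ] len mm 1.1 turn [ 0.0001  0.0004 -0.0001] rows>= 0.0
(69.2, 93.5, -1.495, [20.3, 42.6])
(51.2, -77.6, -0.002, [55.7, 93.9])
(58.0, 12.2, 0.002, [62.9, 110.6])
```

>>> arm_command(
  rows=[
    {"slide": [0,0,0],"turn": [0,0,0]},
    {"slide": [0,0,0],"turn": [0,0,0]},
    {"slide": [0,0,0],"turn": [0,0,0]},
    {"slide": [0,0,0],"turn": [0,0,0]},
    {"slide": [0,0,0],"turn": [0,0,0]},
    {"slide": [0,0,0],"turn": [0,0,0]},
    {"slide": [0,0,0],"turn": [0,0,0]},
    {"slide": [0,0,0],"turn": [0,0,0]},
    {"slide": [0,0,0],"turn": [0,0,0]},
    {"slide": [0,0,0],"turn": [0,0,0]},
    {"slide": [0,0,0],"turn": [0,0,0]},
    {"slide": [0,0,0],"turn": [0,0,0]},
    {"slide": [0,0,0],"turn": [0,0,0]},
    {"slide": [0,0,0],"turn": [0,0,0]},
    {"slide": [0,0,0],"turn": [0,0,0]},
    {"slide": [0,0,0],"turn": [0,0,0]},
    {"slide": [0,0,0],"turn": [0,0,0]},
    {"slide": [0,0,0],"turn": [0,0,0]},
    {"slide": [0,0,0],"turn": [0,0,0]},
    {"slide": [0,0,0],"turn": [0,0,0]},
  ],
)

```text
time_s: 63.1
ee_pos: [0.5323, 0.2726, 0.1658]
tcp_rot: [0.985, -0.007, 0.173, 0.001]
force: [-0.5, -0.3, -2.5]
width: 0.0303
finger_force: 30.0
```

Run:
```python
from h import *
o=monitor.get_obs()
im=snap('top'); k=im[170:240,295:360].max(2); m=(k<75).astype(np.uint8); n,l,st,ce=cv2.connectedComponentsWithStats(m); i=1+np.argmax(st[1:,4]); u=ce[i]+[295,170]; print(st[i],u,onplane('top',u,.008))
print('w10',onplane('wrist',[538.5,178.5],.008,dict(ee_pos=[.5421,.1896,.2468],tcp_rot=[.986,-.006,.169,.003])))
print(*onboard('top',im=im),sep='\n')
s=np.array(o['ee_pos']); r0=R.from_quat(o['tcp_rot'])
U=s-r0.apply([0,0,1])*.09; go(U); r=go(U,YAW,0,start=U); B=[.6582,-.0700,U[2]]; go(B,start=U,r0=r); print(U)
```

```text
[   8   11   47   47 1714] [326.26429405 204.34480747] [[ 0.65756974 -0.07119088  0.008     ]]
w10 [[ 0.6578913 -0.0696921  0.008    ]]
(52.1, -81.0, -0.006, [50.6, 94.5])
(58.1, 45.6, -1.542, [112.0, 135.1])
slide [-0.   0.  -1.2] len mm 90.0 turn [0. 0. 0.] rows>= 0.0
slide [0. 0. 0.] len mm 0.0 turn [-0.     -0.111   0.0003] rows>= 2.3
slide [2.157 4.542 0.   ] len mm 377.1 turn [0. 0. 0.] rows>= 0.0
[0.50158146 0.27301414 0.25038604]
```

>>> arm_command(
  rows=[
    {"slide": [0,0,-0.15],"turn": [0,0,0]},
    {"slide": [0,0,-0.35],"turn": [0,0,0]},
    {"slide": [0,0,-0.35],"turn": [0,0,0]},
    {"slide": [0,0,-0.35],"turn": [0,0,0]},
    {"slide": [0,0,0],"turn": [0,-0.037,0]},
    {"slide": [0,0,0],"turn": [0,-0.037,0]},
    {"slide": [0,0,0],"turn": [0,-0.037,0]},
  ],
)

```text
time_s: 63.85
ee_pos: [0.5018, 0.2736, 0.2532]
tcp_rot: [1.0, -0.006, 0.0, -0.001]
force: [0.0, -0.2, -2.9]
width: 0.0297
finger_force: 30.0
```

>>> arm_command(
  rows=[
    {"slide": [0.08,0.17,0],"turn": [0,0,0]},
    {"slide": [0.16,0.34,0],"turn": [0,0,0]},
    {"slide": [0.17,0.36,0],"turn": [0,0,0]},
    {"slide": [0.17,0.36,0],"turn": [0,0,0]},
    {"slide": [0.17,0.36,0],"turn": [0,0,0]},
    {"slide": [0.17,0.36,0],"turn": [0,0,0]},
    {"slide": [0.17,0.36,0],"turn": [0,0,0]},
    {"slide": [0.17,0.36,0],"turn": [0,0,0]},
    {"slide": [0.17,0.36,0],"turn": [0,0,0]},
    {"slide": [0.17,0.36,0],"turn": [0,0,0]},
    {"slide": [0.17,0.36,0],"turn": [0,0,0]},
    {"slide": [0.17,0.36,0],"turn": [0,0,0]},
    {"slide": [0.13,0.27,0],"turn": [0,0,0]},
    {"slide": [0.08,0.16,0],"turn": [0,0,0]},
    {"slide": [0,0,0],"turn": [0,0,0]},
    {"slide": [0,0,0],"turn": [0,0,0]},
    {"slide": [0,0,0],"turn": [0,0,0]},
  ],
)

```text
time_s: 65.55
ee_pos: [0.6574, -0.0684, 0.2506]
tcp_rot: [1.0, -0.006, -0.0, -0.0]
force: [-0.7, 0.0, -1.7]
width: 0.0298
finger_force: 30.0
```

Run:
```python
from h import *
go([.658,-.0705,.057],YAW,0,order='rt')
```

```text
slide [0.008 0.028 2.582] len mm 193.6 turn [-0.0002  0.0001  0.0006] rows>= 0.0
```

>>> arm_command(
  rows=[
    {"slide": [0.008,0.028,0.2],"turn": [0,0,0]},
    {"slide": [0,0,0.36],"turn": [0,0,0]},
    {"slide": [0,0,0.38],"turn": [0,0,0]},
    {"slide": [0,0,0.38],"turn": [0,0,0]},
    {"slide": [0,0,0.38],"turn": [0,0,0]},
    {"slide": [0,0,0.36],"turn": [0,0,0]},
    {"slide": [0,0,0.25],"turn": [0,0,0]},
    {"slide": [0,0,0.15],"turn": [0,0,0]},
    {"slide": [0,0,0.07],"turn": [0,0,0]},
    {"slide": [0,0,0.03],"turn": [0,0,0]},
    {"slide": [0,0,0.015],"turn": [0,0,0]},
    {"slide": [0,0,0],"turn": [0,0,0]},
    {"slide": [0,0,0],"turn": [0,0,0]},
    {"slide": [0,0,0],"turn": [0,0,0]},
  ],
)

```text
time_s: 66.95
ee_pos: [0.6589, -0.072, 0.0579]
tcp_rot: [1.0, -0.007, 0.001, 0.0]
force: [-0.4, 0.2, -2.8]
width: 0.0302
finger_force: 30.0
```

>>> arm_command(
  rows=[
    {"slide": [0,0,0.012],"turn": [0,0,0]},
    {"slide": [0,0,0.012],"turn": [0,0,0]},
    {"slide": [0,0,0],"turn": [0,0,0]},
    {"slide": [0,0,0],"turn": [0,0,0]},
    {"slide": [0,0,0],"turn": [0,0,0]},
  ],
)

```text
time_s: 67.45
ee_pos: [0.6586, -0.0719, 0.0555]
tcp_rot: [1.0, -0.007, 0.0, 0.0]
force: [-0.7, -0.4, -1.9]
width: 0.0295
finger_force: 30.0
```

Just about touching; I'll lower 0.5 mm more and release, then lift.

>>> arm_command(
  rows=[
    {"slide": [0,0,0.006],"turn": [0,0,0]},
    {"slide": [0,0,0],"turn": [0,0,0]},
    {"slide": [0,0,0],"turn": [0,0,0]},
  ],
)

```text
time_s: 67.75
ee_pos: [0.6586, -0.0719, 0.0552]
tcp_rot: [1.0, -0.007, 0.0, 0.0]
force: [-0.3, 0.3, -0.5]
width: 0.0303
finger_force: 30.0
```

>>> arm_command(
  rows=[
    {"slide": [0,0,0],"turn": [0,0,0]},
    {"slide": [0,0,0],"turn": [0,0,0]},
    {"slide": [0,0,0],"turn": [0,0,0]},
    {"slide": [0,0,0],"turn": [0,0,0]},
    {"slide": [0,0,0],"turn": [0,0,0]},
    {"slide": [0,0,-0.1],"turn": [0,0,0]},
    {"slide": [0,0,-0.25],"turn": [0,0,0]},
    {"slide": [0,0,-0.35],"turn": [0,0,0]},
    {"slide": [0,0,-0.35],"turn": [0,0,0]},
    {"slide": [0,0,-0.35],"turn": [0,0,0]},
    {"slide": [0,0,-0.35],"turn": [0,0,0]},
    {"slide": [0,0,-0.35],"turn": [0,0,0]},
    {"slide": [0,0,0],"turn": [0,0,0]},
  ],
  grip=60,
)

```text
time_s: 69.05
ee_pos: [0.661, -0.0723, 0.2176]
tcp_rot: [1.0, -0.007, 0.004, 0.001]
force: [-0.0, 0.6, -0.1]
width: 0.0599
finger_force: 0.0
```

Run:
```python
from h import *
o=monitor.get_obs(); s=np.array(o['ee_pos']); print(s,o['time_s'])
for c in ('side','top'):
    im=snap(c,c+'3.png'); 
    for n in ('wand','lever_tip','notch_open','notch_lock'): print(c,n,[np.round(r['xyz'],4).tolist() for r in models.mark_of(c,n)[:1]])
print(*onboard('top',im=im),sep='\n')
A=[.4365,-.029,s[2]]; go(A); go([A[0],A[1],.085],start=A)
```

```text
[ 0.66101911 -0.07232696  0.21761909] 69.05
side wand [[0.6603, -0.0719, 0.0086]]
side lever_tip [[0.4368, -0.0273, 0.1213]]
side notch_open [[0.4382, -0.0275, 0.1174]]
side notch_lock [[0.5857, 0.1932, 0.0588]]
top wand [[0.6594, -0.0709, 0.0073]]
top lever_tip [[0.5698, 0.273, 0.0623]]
top notch_open [[0.438, -0.0265, 0.1168]]
top notch_lock [[0.5912, -0.0327, 0.1121]]
(41.1, 91.8, 0.01, [41.8, 76.7])
(59.2, 9.7, 0.0, [61.8, 111.6])
slide [-2.964 -0.529 -0.075] len mm 225.9 turn [0. 0. 0.] rows>= 0.0
slide [0.002 0.    1.768] len mm 132.6 turn [0. 0. 0.] rows>= 0.0
```

View pics/side3.png

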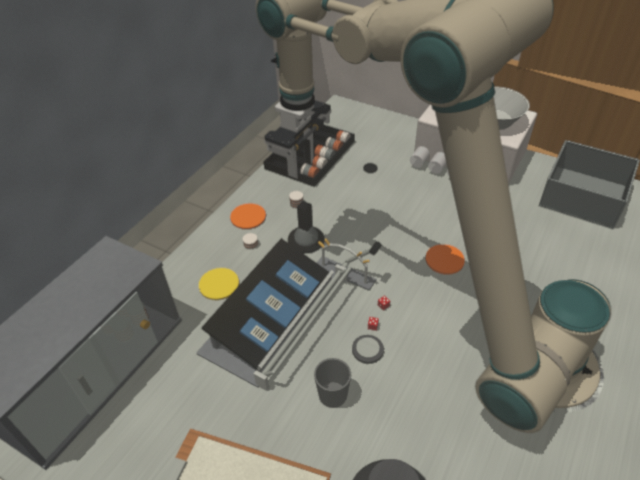

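The side view shows the wand upright on its black pad at (306,235), three plaques on the board, the lever at its open notch at (375,247) and the bystanders undisturbed. Now the lever goes to lock.

>>> arm_command(
  rows=[
    {"slide": [-0.2,-0.04,0],"turn": [0,0,0]},
    {"slide": [-0.38,-0.07,0],"turn": [0,0,0]},
    {"slide": [-0.38,-0.07,0],"turn": [0,0,0]},
    {"slide": [-0.38,-0.07,0],"turn": [0,0,0]},
    {"slide": [-0.38,-0.07,0],"turn": [0,0,0]},
    {"slide": [-0.38,-0.07,0],"turn": [0,0,0]},
    {"slide": [-0.38,-0.07,0],"turn": [0,0,0]},
    {"slide": [-0.33,-0.05,0],"turn": [0,0,0]},
    {"slide": [-0.16,-0.02,0],"turn": [0,0,0]},
    {"slide": [0,0,0],"turn": [0,0,0]},
    {"slide": [0,0,0.3],"turn": [0,0,0]},
    {"slide": [0,0,0.38],"turn": [0,0,0]},
    {"slide": [0,0,0.3],"turn": [0,0,0]},
    {"slide": [0,0,0],"turn": [0,0,0]},
    {"slide": [0,0,0],"turn": [0,0,0]},
  ],
  grip=54,
)

```text
time_s: 71.05
ee_pos: [0.4376, -0.0292, 0.1392]
tcp_rot: [1.0, -0.007, 0.0, 0.0]
force: [0.1, -0.0, -0.0]
width: 0.054
finger_force: 0.0
```

Run:
```python
from h import *
o=monitor.get_obs(); go([.435,-.0290,.085],YAW,0,order='rt')
snap('wrist'); print([np.round(r['xyz'],4).tolist() for r in models.mark_of('wrist','lever_tip')[:1]]); snap('side'); print([np.round(r['xyz'],4).tolist() for r in models.mark_of('side','lever_tip')[:1]])
```

```text
slide [-0.035 -0.003  0.722] len mm 54.2 turn [ 0.     -0.0001  0.0002] rows>= 0.0
[[0.4391, -0.0301, 0.1215]]
[[0.4332, -0.03, 0.118]]
```

>>> arm_command(
  rows=[
    {"slide": [-0.03,0,0.2],"turn": [0,0,0]},
    {"slide": [0,0,0.25],"turn": [0,0,0]},
    {"slide": [0,0,0.17],"turn": [0,0,0]},
    {"slide": [0,0,0.1],"turn": [0,0,0]},
    {"slide": [0,0,0],"turn": [0,0,0]},
    {"slide": [0,0,0],"turn": [0,0,0]},
  ],
)

```text
time_s: 71.85
ee_pos: [0.4348, -0.0291, 0.0857]
tcp_rot: [1.0, -0.007, 0.001, 0.0]
force: [0.5, 0.5, 0.9]
width: 0.0537
finger_force: 0.0
```

>>> arm_command(
  rows=[
    {"slide": [0,0,0],"turn": [0,0,0]},
    {"slide": [0,0,0],"turn": [0,0,0]},
    {"slide": [0,0,0],"turn": [0,0,0]},
    {"slide": [0,0,0],"turn": [0,0,0]},
    {"slide": [0,0,0],"turn": [0,0,0]},
    {"slide": [0,0,0],"turn": [0,0,0]},
  ],
  grip=22,
)

```text
time_s: 72.45
ee_pos: [0.4345, -0.0284, 0.0854]
tcp_rot: [1.0, -0.007, 0.0, -0.0]
force: [-0.8, 3.2, 4.6]
width: 0.0315
finger_force: 30.0
```

Run:
```python
from h import *
f=np.linspace(-.70,.80,20); P=.110*np.c_[np.sin(f),-np.cos(f)]; print((np.diff(P,axis=0)/.075).round(3).tolist())
```

```text
[[0.091, -0.071], [0.097, -0.064], [0.101, -0.056], [0.106, -0.048], [0.109, -0.039], [0.112, -0.03], [0.114, -0.022], [0.115, -0.012], [0.116, -0.003], [0.116, 0.006], [0.115, 0.015], [0.113, 0.024], [0.111, 0.033], [0.108, 0.041], [0.104, 0.05], [0.1, 0.058], [0.095, 0.066], [0.09, 0.073], [0.084, 0.08]]
```

>>> arm_command(
  rows=[
    {"slide": [0.091,0,-0.071],"turn": [0,0,0]},
    {"slide": [0.097,0,-0.064],"turn": [0,0,0]},
    {"slide": [0.101,0,-0.056],"turn": [0,0,0]},
    {"slide": [0.106,0,-0.048],"turn": [0,0,0]},
    {"slide": [0.109,0,-0.039],"turn": [0,0,0]},
    {"slide": [0.112,0,-0.03],"turn": [0,0,0]},
    {"slide": [0.114,0,-0.022],"turn": [0,0,0]},
    {"slide": [0.115,0,-0.012],"turn": [0,0,0]},
    {"slide": [0.116,0,-0.003],"turn": [0,0,0]},
    {"slide": [0.116,0,0.006],"turn": [0,0,0]},
    {"slide": [0.115,0,0.015],"turn": [0,0,0]},
    {"slide": [0.113,0,0.024],"turn": [0,0,0]},
    {"slide": [0.111,0,0.033],"turn": [0,0,0]},
    {"slide": [0.108,0,0.041],"turn": [0,0,0]},
    {"slide": [0.104,0,0.05],"turn": [0,0,0]},
    {"slide": [0.1,0,0.058],"turn": [0,0,0]},
    {"slide": [0.095,0,0.066],"turn": [0,0,0]},
    {"slide": [0.09,0,0.073],"turn": [0,0,0]},
    {"slide": [0.084,0,0.08],"turn": [0,0,0]},
    {"slide": [0,0,0],"turn": [0,0,0]},
  ],
)

```text
time_s: 74.45
ee_pos: [0.591, -0.0309, 0.0801]
tcp_rot: [1.0, -0.007, 0.006, 0.0]
force: [3.9, 4.0, 2.0]
width: 0.0314
finger_force: 30.0
```

>>> arm_command(
  rows=[
    {"slide": [0,0,0],"turn": [0,0,0]},
    {"slide": [0,0,0],"turn": [0,0,0]},
    {"slide": [0,0,0],"turn": [0,0,0]},
  ],
)

```text
time_s: 74.75
ee_pos: [0.5908, -0.0309, 0.0802]
tcp_rot: [1.0, -0.007, 0.006, 0.0]
force: [3.5, 2.9, 1.5]
width: 0.0311
finger_force: 30.0
```

Run:
```python
from h import *
for c in ('wrist','side','top'):
    im=snap(c)
    for n in ('lever_tip','notch_lock'): print(c,n,[(np.round(r['xyz'],4).tolist(),round(r['score'],2)) for r in models.mark_of(c,n)[:2]])
```

```text
wrist lever_tip []
wrist notch_lock [([0.5861, -0.0295, 0.1105], 0.9)]
side lever_tip [([0.5798, -0.0297, 0.1193], 0.64)]
side notch_lock [([0.5826, -0.0324, 0.1106], 0.91), ([0.7632, -0.1788, -0.0033], 0.39)]
top lever_tip [([0.5762, -0.0301, 0.1171], 0.64)]
top notch_lock [([0.5883, -0.0317, 0.1127], 0.81)]
```

>>> arm_command(
  rows=[
    {"slide": [0.05,0,0.045],"turn": [0,0,0]},
    {"slide": [0.05,0,0.045],"turn": [0,0,0]},
    {"slide": [0,0,0],"turn": [0,0,0]},
    {"slide": [0,0,0],"turn": [0,0,0]},
    {"slide": [0,0,0],"turn": [0,0,0]},
  ],
)

```text
time_s: 75.7
ee_pos: [0.5975, -0.031, 0.0734]
tcp_rot: [1.0, -0.007, 0.006, 0.0]
force: [3.9, 3.8, 3.9]
width: 0.0315
finger_force: 30.0
```

Run:
```python
from h import *
for c in ('wrist','side','top'):
    im=snap(c)
    for n in ('lever_tip','notch_lock'): print(c,n,[(np.round(r['xyz'],4).tolist(),round(r['score'],2)) for r in models.mark_of(c,n)[:1]])
```

```text
wrist lever_tip [([0.5853, -0.0338, 0.1148], 0.94)]
wrist notch_lock [([0.5847, -0.029, 0.1104], 0.57)]
side lever_tip [([0.5863, -0.0296, 0.1154], 0.78)]
side notch_lock [([0.5811, -0.0344, 0.1129], 0.94)]
top lever_tip [([0.5839, -0.0292, 0.1131], 0.7)]
top notch_lock [([0.589, -0.0312, 0.1137], 0.81)]
```

>>> arm_command(
  rows=[
    {"slide": [0.024,0,0.022],"turn": [0,0,0]},
    {"slide": [0,0,0],"turn": [0,0,0]},
    {"slide": [0,0,0],"turn": [0,0,0]},
    {"slide": [0,0,0],"turn": [0,0,0]},
  ],
)

```text
time_s: 76.55
ee_pos: [0.5988, -0.031, 0.072]
tcp_rot: [1.0, -0.007, 0.005, 0.0]
force: [3.6, 3.0, 6.1]
width: 0.0314
finger_force: 30.0
```

>>> arm_command(
  rows=[
    {"slide": [0,0,0],"turn": [0,0,0]},
    {"slide": [0,0,0],"turn": [0,0,0]},
    {"slide": [0,0,0],"turn": [0,0,0]},
    {"slide": [0,0,0],"turn": [0,0,0]},
    {"slide": [0,0,-0.1],"turn": [0,0,0]},
    {"slide": [0,0,-0.25],"turn": [0,0,0]},
    {"slide": [0,0,-0.35],"turn": [0,0,0]},
    {"slide": [0,0,-0.38],"turn": [0,0,0]},
    {"slide": [0,0,-0.38],"turn": [0,0,0]},
    {"slide": [0,0,-0.38],"turn": [0,0,0]},
    {"slide": [0,0,-0.38],"turn": [0,0,0]},
    {"slide": [0,0,-0.3],"turn": [0,0,0]},
    {"slide": [-0.3,0,0],"turn": [0,0,0]},
    {"slide": [-0.38,0,0],"turn": [0,0,0]},
    {"slide": [-0.38,0,0],"turn": [0,0,0]},
    {"slide": [-0.38,0,0],"turn": [0,0,0]},
    {"slide": [-0.3,0,0],"turn": [0,0,0]},
    {"slide": [0,0,0],"turn": [0,0,0]},
    {"slide": [0,0,0],"turn": [0,0,0]},
    {"slide": [0,0,0],"turn": [0,0,0]},
  ],
  grip=48,
)

```text
time_s: 78.55
ee_pos: [0.4638, -0.0295, 0.2583]
tcp_rot: [1.0, -0.007, 0.001, 0.0]
force: [-0.3, 0.1, 0.1]
width: 0.0481
finger_force: 0.0
```

Run:
```python
from h import *
o=monitor.get_obs(); print(o['ee_pos'],o['time_s'])
for c in ('wrist','side','top'):
    im=snap(c,c+'9.png')
    for n in ('lever_tip','notch_lock','wand','wand_pad'): print(c,n,[(np.round(r['xyz'],4).tolist(),round(r['score'],2)) for r in models.mark_of(c,n)[:1]])
    print(*onboard(c,o,im),sep='\n')
```

```text
[ 0.46383862 -0.02952531  0.25828555] 78.55
wrist lever_tip [([0.5891, -0.0319, 0.1115], 0.95)]
wrist notch_lock [([0.5838, -0.0318, 0.108], 0.84)]
wrist wand [([0.6602, -0.0728, 0.0084], 0.77)]
wrist wand_pad [([0.3064, -0.1813, 0.0034], 0.91)]
(-633.5, -452.1, 1.546, [26.4, 153.2])
(35.2, 70.6, -0.4, [35.0, 84.9])
(51.7, -83.2, -0.002, [54.1, 94.3])
(58.7, 7.1, 0.003, [66.4, 111.7])
(122.7, -249.9, -1.566, [13.9, 29.5])
side lever_tip [([0.5848, -0.0313, 0.1111], 0.98)]
side notch_lock [([0.5834, -0.0343, 0.1113], 0.65)]
side wand [([0.6578, -0.0724, 0.0114], 0.92)]
side wand_pad [([0.3052, -0.1817, 0.0012], 0.95)]
(55.8, 6.3, -1.564, [111.4, 222.4])
top lever_tip [([0.5883, -0.0273, 0.1103], 0.78)]
top notch_lock [([0.6389, -0.4301, -0.0014], 0.22)]
top wand [([0.6581, -0.0717, 0.0086], 0.91)]
top wand_pad [([0.8467, -0.0714, -0.004], 0.79)]
(41.3, 91.2, -0.001, [43.7, 77.3])
(52.7, -81.0, -0.006, [50.6, 93.5])
(59.3, 9.5, -0.001, [62.4, 112.5])
```

View pics/wrist9.png

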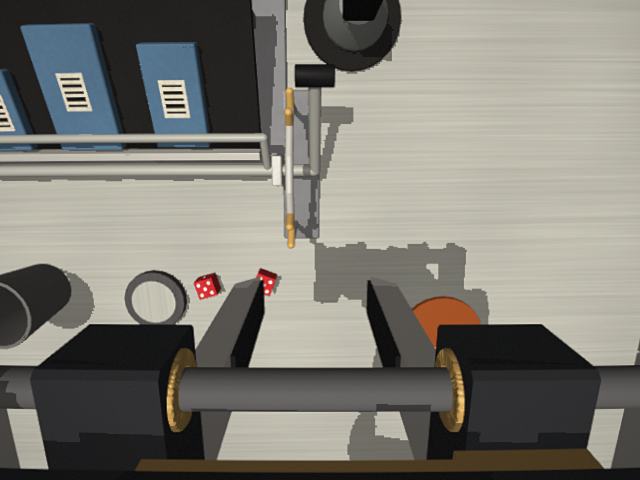

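The wrist view shows the lock bar at row ~138 lying across the plaques' lower ends, the lever grip at (315,75) between the far studs, and the wand upright on its pad. Everything is within tolerance, so I'm handing in.

```bash
python3 -c "
from h import *
print(ticket.close_job())"
```

```text
the job is handed in; nothing more can be done
None
```

I handed the job in at about 79 s on the robot's clock: all three plaques racked and scanned largest to smallest, wand upright on its pad and lever in the lock notch by my last camera check; the hand-in returned no verdict.

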